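# Mount a drilled brick sample on the inclined microscope stage

## Robot

A 6-joint arm with a two-finger parallel gripper is mounted at the origin on the work surface. World frame = base frame: x ahead of the robot, y to its left, z up, the work surface at z = 0. Lengths are in m, angles in rad, forces in N, time in s.
With the tool pointing down it reaches from about 0.225 to 0.875 m from the base axis. Payload 3.4 kg.
Tool frame: the origin (TCP) lies between the finger pads; the fingertips stand 19 mm ahead of it and the grasp point (between the pads) is the TCP; z points along the fingers, y is the line along which they close (so a half turn about z gives the same grasp; the last joint's range is limited). The gripper opens to 85 mm and grips with 20 to 120 N. Pads are 22 mm wide; open, the fingers measure 114 mm over their backs; the gripper's body (76 mm by 85 mm) begins 54 mm behind the grasp point. The pads swing forward as they close: fully open they stand 13 mm farther back than shut.
Start: joints at [-0.121, 0.276, 1.505, -0, 1.361, -0.121], TCP at [0.575, -0, 0.25] pointing down, gripper open.
Joint ranges: [-2.89, 2.89], [-0.75, 2.08], [0.22, 2.7], [-1.18, 4.32], [0.11, 2.71], [-2.7, 2.7]. Speed limits (rad/s): [2.57, 2.57, 3.14, 3.14, 3.14, 3.14].

## Interface

Orientations are given as a unit quaternion [w, x, y, z].
In Python, from rig import get_state, imaging, ticket gives the robot as it stands. The module is installed in compiled form; this text tells all that it offers.
- The arm moves only by the shell command python3 -m inch 'ROWS' [FORCE]. ROWS is JSON, a list of rows, each an object with "claw": the opening, from -1 (shut) to 1 (fully open); "travel": the shift along the world's x, y, z in units of 200 mm (1.0 is 200 mm), a list of three; "turn": the turn about the world's z in units of 180 degrees (1.0 is 180 degrees). A call has 1 to 5 rows; each row is the pose to reach, as a shift and turn from the pose commanded when the call began, turning the shorter way round; what a row does not reach only later rows make up. A row lasts 1/10 s, in which the tool goes at most 50 mm and 8.59 degrees, less where a joint would pass 70% of its speed; a pose out of reach is approached as far as the arm can. A call with a number of a shift or a turn outside -1 to 1 is refused whole. A call with a gripper value outside its range is refused whole. The fingers move at their own pace and stop on an object; FORCE is the grip in N (left out, the last holds). Time passes only in rows, so rows that repeat a pose let the fingers close. It gives the time, the measured TCP pose, the force, the opening and the grip force at its end, in the units of the state.
- get_state(): the state, without advancing time (a new reading comes with each control period).
- imaging.get_image(name): name is "scene" or "side" or "wrist"; returns the picture (480x640x3 uint8, red, green, blue); there is no depth.
- imaging.camera_params(name): a dict with "camera_matrix" (3x3 intrinsics, pixels), "cam_to_world" (4x4, takes a point from camera to world coordinates); the wrist camera has in their place "T_tool_cam" (4x4, takes a point from camera to tool coordinates, whose origin is the TCP and whose axes are the flange's). Camera axes: x right, y down, z forward; pixel columns grow to the right and rows downward; lengths in m; the calibration is good to about 2 mm. A picture is of the moment at which its call begins: read the wrist's pose just before it. camera_params takes no time and is no camera call.
- ticket.sign_off(): hands the job in; it is judged then, once.
The state is a dict: "clock": time; "qpos": joint angles; "qd": joint speeds; "effort": joint torques, N m; "position": TCP position; "ee_rot": TCP orientation; "contact_force": force on the tool from outside, world axes, zero at the start; "moment": the same for the moment, N m; "width": finger opening in m; "gripper_force": force on a finger pad.
Only numpy, scipy, OpenCV 4.12 (cv2) and the standard library are available. Lean on these libraries where they do the work, as an engineer would, in place of code of your own. Each camera call takes 0.05 s, during which the arm holds its last target. There are 200 camera calls.

## Task

Mount the drilled brick slice on the leaning spindle of the specimen stage: take the red clamp cap off the spindle and stand it, open end down, on the round green mat, then put the blue spacer sleeve on the spindle fully home against the flange, the brick slice flat on the spacer, and last the red cap back over the spindle end, down on the brick. Lower each part home in the hand and do not let it drop, and leave the half brick, the jar and the brush where they are.

Things in the scene. Friction and masses are not known exactly. Their poses are not given: they have to be found in the camera images.
- spindle: Steel spindle of the specimen stage, 22 mm in diameter and 102 mm long with a 5 mm chamfer at its tip. It leans 30 degrees (0.52 rad) from vertical, its tip towards the robot's side. Origin: on its axis, at the face of the aluminium flange (72 mm diameter) that carries the stack, 90 mm above the bench; z runs along the spindle to the tip (at z = 102 mm), y is level. Fixed.
- stage: The stage that carries the spindle: dark steel base plate 140 by 120 by 12 mm with two grey cheeks 85 mm high, fixed to the bench. Origin: underside, 90 mm below the spindle's origin; z up, the spindle leans towards its -x.
- cap: Red clamp cap: body 42 mm in diameter, skirt 62 mm wide and 12 mm high round the open end, 60 mm tall in all, 120 g. Origin: centre of its open end; z runs to the closed end. Blind bore from the open end, 26 mm wide, 40 mm deep. At the start it sits on the spindle's tip, its open end 62 mm from the flange. At the end it rests on the brick, 84 mm from the flange.
- spacer: Blue spacer sleeve standing upright on the bench, 48 mm outside diameter, 60 mm tall, a 26 mm bore right through, about 160 g. Origin: centre of its lower end; z along the bore. It goes on the spindle the way up it stands; when it is home, 42 mm of the spindle stand out above it.
- brick: Reddish-orange brick slice lying flat on the bench, 100 by 58 by 24 mm (x, y, z), about 240 g, with a 26 mm hole through its middle along z. Origin: centre of its underside. It goes on the same way up, turned any way round the spindle; 18 mm of the spindle stand out above it when it lies on the spacer.
- mat: Round green rubber mat, 110 mm in diameter, 4 mm thick, fixed to the bench. Origin: centre of its underside; its top is 4 mm above the bench.
- half_brick: Bystander: reddish-orange half brick without a hole, 105 by 100 by 62 mm, 1.2 kg. Origin: centre of its underside.
- jar: Bystander: amber glass jar with a white cap, 50 mm in diameter, 90 mm tall. Origin: centre of its underside.
- brush: Bystander: wooden brush lying on the bench along its x axis, about 200 mm long. Origin: underside, at its middle.
Not all that is in view belongs to the job. There is more than one size of the cap; the one meant has the size given above. Several things have the shape of the mat; the one meant has the colours described above.

How it is judged:
By the outcome, as a careful person would: the job done as asked, in the order asked, and still so for the second after the job is handed in, with the robot touching nothing.
It also fails if it takes over 72 s, if anything falls off the work surface, if the arm or the gripper's body presses on something with over 40 N, if the wrist force passes 120 N, or if a joint passes its speed limit or range.

## Working session

There is one attempt and no reset: what is moved stays moved. The work goes in short steps, Python scripts to look and compute and a shell command to move; the robot and the scene stay as the last step left them, time stands still between calls to the robot, and variables do not carry over. Pictures are saved under pics/ and viewed, at most 10 in all, crops included, and the job is handed in when it is done.

```bash
mkdir -p pics
cat > h.py <<'E'
import numpy as np, cv2
from rig import get_state, imaging
from scipy.spatial.transform import Rotation as R
def cam(n, st=None):
    p=imaging.camera_params(n); K=np.array(p["camera_matrix"])
    if "cam_to_world" in p: return K,np.array(p["cam_to_world"])
    st=st or get_state(); T=np.eye(4); q=st["ee_rot"]
    T[:3,:3]=R.from_quat([q[1],q[2],q[3],q[0]]).as_matrix(); T[:3,3]=st["position"]
    return K,T@np.array(p["T_tool_cam"])
def ray(KT,u,v):
    K,T=KT; d=T[:3,:3]@np.linalg.solve(K,[u,v,1.]); return T[:3,3],d/np.linalg.norm(d)
def onz(KT,u,v,z):
    o,d=ray(KT,u,v); return o+d*(z-o[2])/d[2]
def tri(KT1,p1,KT2,p2):
    o1,d1=ray(KT1,*p1); o2,d2=ray(KT2,*p2)
    s=np.linalg.lstsq(np.c_[d1,-d2],o2-o1,rcond=None)[0]
    a,b=o1+d1*s[0],o2+d2*s[1]; return (a+b)/2,np.linalg.norm(a-b)
def proj(KT,P):
    K,T=KT; c=np.linalg.inv(T)@np.r_[P,1]; c=K@c[:3]; return c[:2]/c[2]
def shot(n,name):
    st=get_state(); im=imaging.get_image(n); cv2.imwrite(f"pics/{name}.png",im[:,:,::-1]); return im,cam(n,st)
E
python3 - <<'E'
from h import *
for n in("scene","side","wrist"):
    im,KT=shot(n,n+"0"); print(n,KT[0].round(0).tolist(),KT[1].round(3).tolist())
s=get_state(); print(s["clock"],s["position"],s["ee_rot"],s["width"])
E
```

```text
scene [[476.0, 0.0, 326.0], [0.0, 476.0, 232.0], [0.0, 0.0, 1.0]] [[-0.603, 0.629, -0.491, 1.152], [0.798, 0.465, -0.383, 0.517], [-0.013, -0.623, -0.782, 1.062], [0.0, 0.0, 0.0, 1.0]]
side [[601.0, 0.0, 317.0], [0.0, 601.0, 241.0], [0.0, 0.0, 1.0]] [[0.909, -0.332, 0.25, 0.242], [-0.416, -0.715, 0.562, -0.682], [-0.008, -0.615, -0.789, 1.11], [0.0, 0.0, 0.0, 1.0]]
wrist [[365.0, 0.0, 315.0], [0.0, 365.0, 240.0], [0.0, 0.0, 1.0]] [[1.0, 0.002, -0.002, 0.574], [0.001, -0.954, -0.299, 0.076], [-0.002, 0.299, -0.954, 0.373], [0.0, 0.0, 0.0, 1.0]]
0.15 [5.74641190e-01 5.07850678e-05 2.49649204e-01] [-5.35360485e-04  7.07096552e-01  7.07116676e-01 -4.30792388e-04] 0.08562644445960858
```

View pics/scene0.png

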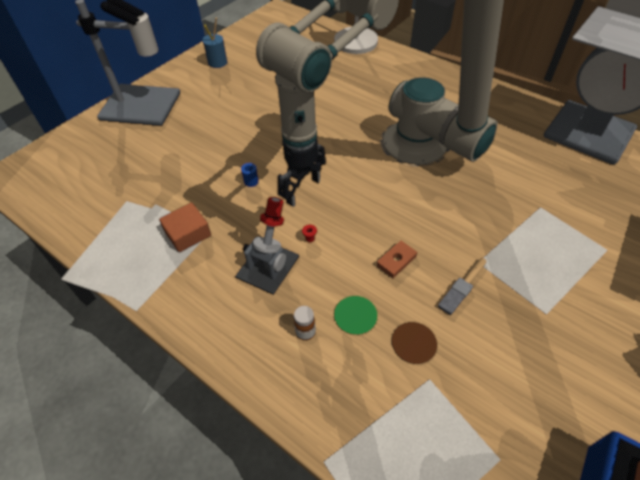

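View pics/side0.png

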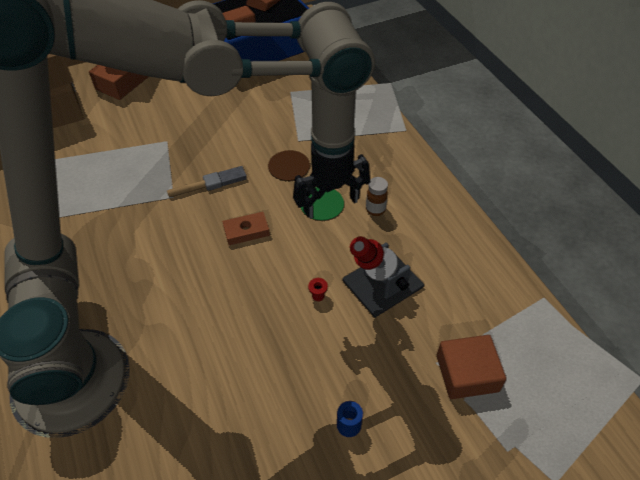

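Scene view: the red cap on the spindle is at (273,210); a small red decoy stands on the bench at (309,233). The green mat is at (355,315) and a brown disc at (414,342). The spacer is at (250,175) and the brick at (397,259). Side view: cap (367,250), small decoy (318,290), green mat (325,205), brown disc (289,165), spacer (349,418), brick (246,228), stage plate (383,283). The cap on the spindle fits the description, being the larger one and on the spindle. The green disc is the mat meant.

Run:
```python
from h import *
S={}
for n in("scene","side"):
    im=cv2.imread(f"pics/{n}0.png"); hsv=cv2.cvtColor(im,cv2.COLOR_BGR2HSV); KT=cam(n); S[n]=KT
    for c,lo,hi,z in(("green",(50,100,40),(80,255,255),.004),("blue",(108,150,50),(125,255,255),.03),("red",(0,190,60),(4,255,255),.03),("red2",(172,170,60),(180,255,255),.03),("brick",(5,150,80),(13,255,230),.024)):
        m=cv2.inRange(hsv,lo,hi); cs,_=cv2.findContours(m,cv2.RETR_EXTERNAL,cv2.CHAIN_APPROX_NONE)
        for k in cs:
            a=cv2.contourArea(k)
            if a>60 and a<4000:
                (u,v),wh,ang=cv2.minAreaRect(k); P=onz(KT,u,v,z)
                if .1<P[0]<1 and abs(P[1])<.6: print(n,c,a,(int(u),int(v)),np.round(wh,0),P.round(3))
# stage plate corners in side: left,bottom,right ; scene
KT=S["side"]
for p in((344,282),(375,313),(424,286)): print("side plate",p,onz(KT,*p,.012).round(3))
KT=S["scene"]
for p in((238,264),(272,290),(298,265)): print("scene plate",p,onz(KT,*p,.012).round(3))
a=cv2.imread("pics/scene0.png")[150:310,200:360]; b=cv2.imread("pics/side0.png")[200:360,290:450]
cv2.imwrite("pics/crop1.png",cv2.resize(np.hstack([a,b]),None,fx=2.5,fy=2.5,interpolation=cv2.INTER_CUBIC))
```

```text
scene green 1197.5 (355, 314) [37. 41.] [0.654 0.216 0.004]
scene blue 214.5 (249, 174) [22. 12.] [ 0.463 -0.315  0.03 ]
scene red 125.0 (309, 233) [14. 12.] [ 0.535 -0.025  0.03 ]
scene red 298.0 (272, 212) [22. 25.] [ 0.537 -0.156  0.03 ]
scene brick 1319.5 (413, 342) [39. 43.] [0.643 0.373 0.024]
scene brick 658.5 (396, 257) [22. 34.] [0.458 0.213 0.024]
scene brick 1300.0 (185, 226) [37. 40.] [ 0.72  -0.324  0.024]
side green 665.0 (328, 204) [29. 30.] [0.663 0.196 0.004]
side blue 445.0 (349, 413) [25. 24.] [ 0.469 -0.31   0.03 ]
side red 221.5 (317, 286) [16. 17.] [ 0.533 -0.026  0.03 ]
side red 145.0 (370, 255) [21. 29.] [ 0.674 -0.001  0.03 ]
side red 254.0 (359, 246) [18. 18.] [0.664 0.032 0.03 ]
side brick 2297.5 (472, 360) [47. 58.] [ 0.74  -0.311  0.024]
side brick 729.0 (245, 224) [19. 43.] [0.453 0.204 0.024]
side plate (344, 282) [ 0.595 -0.03   0.012]
side plate (375, 313) [ 0.62  -0.129  0.012]
side plate (424, 286) [ 0.749 -0.113  0.012]
scene plate (238, 264) [ 0.721 -0.121  0.012]
scene plate (272, 290) [0.728 0.006 0.012]
scene plate (298, 265) [0.627 0.01  0.012]
```

View pics/crop1.png

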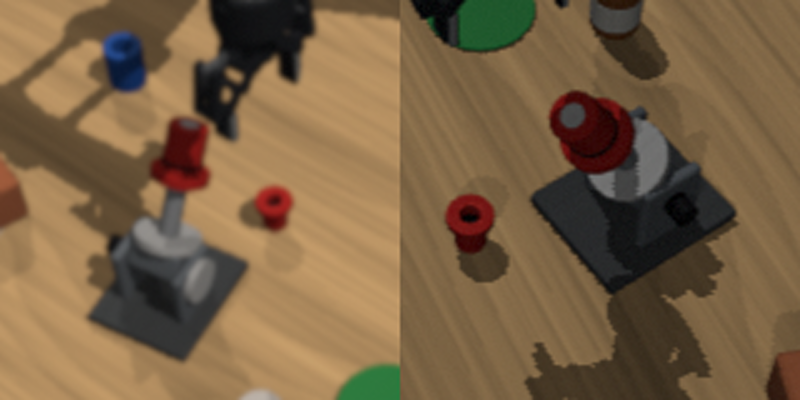

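Confirmed: the tall red cap sits on the leaning spindle, with its closed top's grey disc at scene (276,200) and side (359,246). The short red piece beside it is the decoy. Next is the wrist picture, for the spindle's yaw.

Run:
```python
from h import *
A,B=cam("scene"),cam("side"); T,e=tri(A,(276,200),B,(359.2,246.4)); print("captop",T,e)
w=cam("wrist"); print("proj wrist",proj(w,T))
# flange centre guess: scene crop(168,238) side crop(628,160)
F,e=tri(A,(200+168/2.5,150+238/2.5),B,(290+228/2.5,200+160/2.5)); print("flange",F,e)
for n,P in(("mat",[.66,.205,.004]),("brick",[.455,.208,.024]),("spacer",[.466,-.312,.03])): print(n,proj(w,P))
```

```text
captop [ 0.59928723 -0.07248182  0.18992652] 0.004660328118094555
proj wrist [357.79176395 385.04115161]
flange [ 0.66272951 -0.06135754  0.08049258] 0.004595620944919848
mat [416.23054237 -31.45265916]
brick [168.47710462 -46.13914543]
spacer [226.38295674 459.82842453]
```

View pics/wrist0.png

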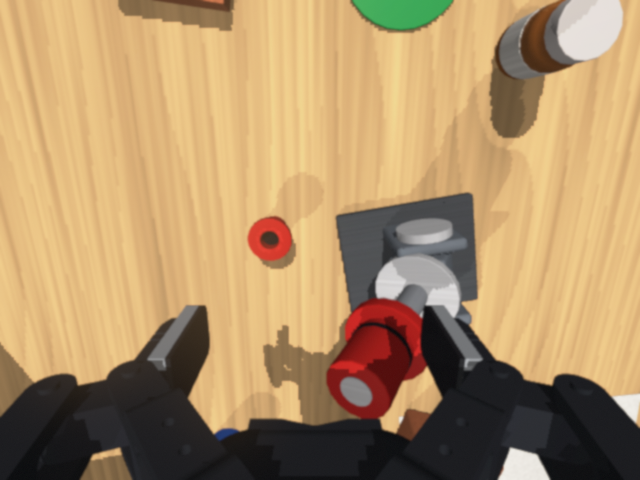

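Run:
```python
from h import *
w=cam("wrist")
P=[onz(w,*p,.012) for p in((337,214),(471,194),(477,298))]
for p in P: print(p.round(4))
d=P[1]-P[0]; e=P[1]-P[2]; print(np.linalg.norm(d),np.degrees(np.arctan2(d[1],d[0])),np.linalg.norm(e),np.degrees(np.arctan2(-e[0],e[1])))
c=(P[0]+P[2])/2; print("plate centre",c)
# cap top disc
print("captop on z", [onz(w,356,390,z).round(4) for z in(.18,.195,.21)])
print("flange disc", onz(w,417,287,.09).round(4))
for y in (6,8,10,12):
    a=np.radians(y); f=np.r_[c[:2],.09]; ax=np.array([-.5*np.cos(a),-.5*np.sin(a),np.cos(np.pi/6)]); print(y,(f+ax*.122).round(4),proj(w,f+ax*.122),proj(w,f))
```

```text
[ 0.5956 -0.0095  0.012 ]
[0.7288 0.0112 0.012 ]
[ 0.7502 -0.1032  0.012 ]
0.1347895047135397 8.817329039019036 0.116344928198559 10.564140904045823
plate centre [ 0.67290973 -0.05634908  0.012     ]
captop on z [array([ 0.5997, -0.0843,  0.18  ]), array([ 0.5976, -0.0718,  0.195 ]), array([ 0.5956, -0.0593,  0.21  ])]
flange disc [ 0.6598 -0.0542  0.09  ]
6 [ 0.6122 -0.0627  0.1957] [381.94757077 377.73150454] [432.18585539 289.32384167]
8 [ 0.6125 -0.0648  0.1957] [382.19002297 380.80021204] [432.18585539 289.32384167]
10 [ 0.6128 -0.0669  0.1957] [382.55874214 383.83603466] [432.18585539 289.32384167]
12 [ 0.6132 -0.069   0.1957] [383.05217993 386.83573582] [432.18585539 289.32384167]
```

```bash
R='{"claw":1,"travel":[0.175,-0.32,0.15],"turn":0.2}'
python3 -m inch '[{"claw":1,"travel":[0.1,-0.1,0.1],"turn":0.1},{"claw":1,"travel":[0.175,-0.2,0.1],"turn":0.2},{"claw":1,"travel":[0.175,-0.32,0.1],"turn":0.2},{"claw":1,"travel":[0.175,-0.32,0.1],"turn":0.2},{"claw":1,"travel":[0.175,-0.32,0.1],"turn":0.2}]'
python3 -m inch '[{"claw":1,"travel":[0,0,0],"turn":0.2},{"claw":1,"travel":[0,0,0],"turn":0.2},{"claw":1,"travel":[0,0,0],"turn":0.2},{"claw":1,"travel":[0,0,0],"turn":0.2},{"claw":1,"travel":[0,0,0],"turn":0.2}]'
python3 -m inch '[{"claw":1,"travel":[0,0,0],"turn":0.156},{"claw":1,"travel":[0,0,0],"turn":0.156},{"claw":1,"travel":[0,0,0],"turn":0.156},{"claw":1,"travel":[0,0,0],"turn":0.156},{"claw":1,"travel":[0,0,0],"turn":0.156}]'
python3 - <<'E'
from h import *
im,w=shot("wrist","w1"); print(get_state()["clock"])
S=np.array([.660,-.055,.09])
for y in (8,10,12):
    a=np.radians(y); ax=np.array([-.5*np.cos(a),-.5*np.sin(a),np.cos(np.pi/6)])
    print(y,proj(w,S).round(),proj(w,S+ax*.062).round(),proj(w,S+ax*.122).round())
E
```

```text
clock: 0.65
position: [0.6099, -0.0646, 0.2697]
ee_rot: [-0.001, 0.454, 0.891, -0.0]
contact_force: [-0.9, -0.2, 0.3]
width: 0.0852
gripper_force: 0.0
clock: 1.15
position: [0.6098, -0.0634, 0.2702]
ee_rot: [-0.0, 0.156, 0.988, 0.0]
contact_force: [0.5, -1.1, -0.1]
width: 0.0857
gripper_force: 0.0
clock: 1.65
position: [0.6099, -0.0636, 0.2702]
ee_rot: [-0.0, -0.086, 0.996, 0.0]
contact_force: [0.0, 1.7, -0.2]
width: 0.0855
gripper_force: 0.0
1.7
8 [314. 275.] [315. 265.] [317. 249.]
10 [314. 275.] [314. 265.] [314. 249.]
12 [314. 275.] [312. 265.] [310. 249.]
```

View pics/w1.png

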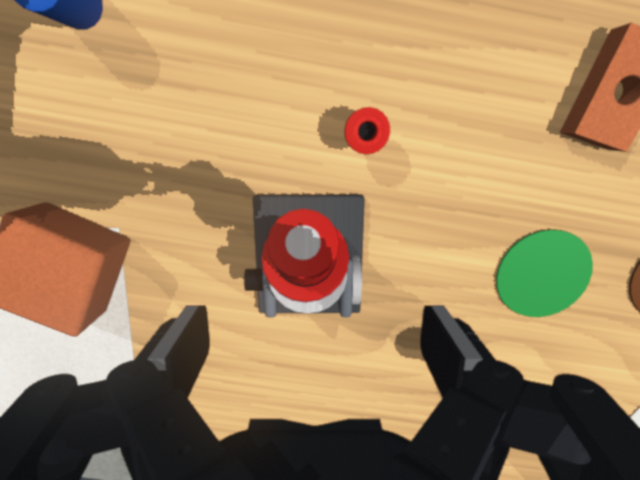

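Run:
```python
from h import *
w=cam("wrist")
a=np.radians(10); X=np.array([np.cos(a),np.sin(a),0]);Y=np.array([-X[1],X[0],0]); ax=-.5*X+np.array([0,0,np.cos(np.pi/6)])
for p in((308.5,195),(310,313)): print("plate",onz(w,*p,.012).round(4))
im=cv2.imread("pics/w1.png"); hsv=cv2.cvtColor(im,cv2.COLOR_BGR2HSV)
m=cv2.inRange(hsv,(0,150,60),(6,255,255))|cv2.inRange(hsv,(170,150,60),(180,255,255)); m[:180]=0;m[:, :240]=0
ys,xs=np.where(m>0); print("red bbox",xs.min(),xs.max(),ys.min(),ys.max())
g=cv2.inRange(hsv,(50,100,40),(80,255,255)); M=cv2.moments(g); print("mat",onz(w,M["m10"]/M["m00"],M["m01"]/M["m00"],.004).round(4))
d=im[230:256,290:320]; hd=cv2.cvtColor(d,cv2.COLOR_BGR2HSV); yy,xx=np.where(hd[:,:,1]<60); print("disc",xx.mean()+290,yy.mean()+230,len(xx))
u,v=xx.mean()+290,yy.mean()+230; P=onz(w,u,v,.1957); print("captop",P.round(4),"S",(P-ax*.122).round(4))
print("small brick hole",onz(w,629,90,.024).round(4))
```

```text
plate [ 0.6033 -0.0712  0.012 ]
plate [ 0.7402 -0.046   0.012 ]
red bbox 261 348 209 300
mat [0.647  0.2112 0.004 ]
disc 303.8049113233288 242.39699863574353 733
captop [ 0.597  -0.072   0.1957] S [ 0.657  -0.0614  0.09  ]
small brick hole [0.4506 0.2089 0.024 ]
```

```bash
python3 -m inch '[{"claw":1,"travel":[-0.015,-0.034,-0.2],"turn":0},{"claw":1,"travel":[-0.015,-0.034,-0.4],"turn":0},{"claw":1,"travel":[-0.015,-0.034,-0.46],"turn":0},{"claw":-1,"travel":[-0.015,-0.034,-0.46],"turn":0},{"claw":-1,"travel":[-0.015,-0.034,-0.46],"turn":0}]' 40
python3 -m inch '[{"claw":-1,"travel":[0,0,0],"turn":0},{"claw":-1,"travel":[0,0,0],"turn":0},{"claw":-1,"travel":[0,0,0],"turn":0},{"claw":-1,"travel":[0,0,0],"turn":0}]' 40
```

```text
clock: 2.2
position: [0.6082, -0.0709, 0.1797]
ee_rot: [0.001, -0.087, 0.996, -0.0]
contact_force: [-0.6, 0.5, 0.1]
width: 0.0589
gripper_force: 0.0
clock: 2.6
position: [0.6086, -0.071, 0.1808]
ee_rot: [0.002, -0.088, 0.996, -0.001]
contact_force: [0.5, 1.1, 7.2]
width: 0.0411
gripper_force: 40.8
```

```bash
python3 -m inch '[{"claw":-1,"travel":[-0.025,-0.0043,0.0433],"turn":0},{"claw":-1,"travel":[-0.074,-0.013,0.13],"turn":0},{"claw":-1,"travel":[-0.123,-0.0217,0.2165],"turn":0},{"claw":-1,"travel":[-0.172,-0.03,0.303],"turn":0},{"claw":-1,"travel":[-0.172,-0.03,0.303],"turn":0}]' 40
python3 - <<'E'
from h import *
st=get_state(); im,w=shot("side","s2"); cv2.imwrite("pics/s2c.png",cv2.resize(im[130:350,240:480,::-1],None,fx=2.5,fy=2.5))
print(st["contact_force"],st["width"])
E
```

```text
clock: 3.1
position: [0.5726, -0.0772, 0.2418]
ee_rot: [0.002, -0.088, 0.996, -0.001]
contact_force: [0.9, 0.5, -1.2]
width: 0.0414
gripper_force: 40.7
[ 0.86054617  0.47733334 -1.1565467 ] 0.041374480888760334
```

View pics/s2c.png

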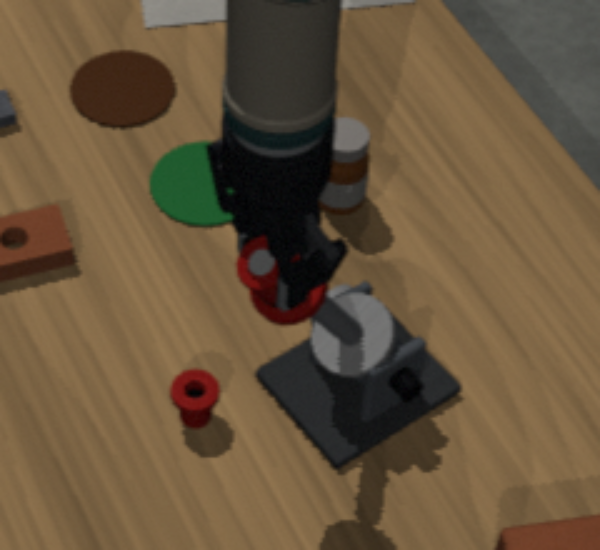

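The side view shows the cap held at its tilt (crop 262,262), clear of the bare spindle (340,320). Next I carry it to the green mat.

```bash
python3 -m inch '[{"claw":-1,"travel":[0.06,0.22,0],"turn":0},{"claw":-1,"travel":[0.1,0.45,0],"turn":0},{"claw":-1,"travel":[0.127,0.68,0],"turn":0},{"claw":-1,"travel":[0.127,0.71,0],"turn":0}]'
python3 -m inch '[{"claw":-1,"travel":[0.06,0.22,0],"turn":0},{"claw":-1,"travel":[0.1,0.44,-0.05],"turn":0},{"claw":-1,"travel":[0.127,0.65,-0.1],"turn":0},{"claw":-1,"travel":[0.127,0.71,-0.3],"turn":0},{"claw":-1,"travel":[0.127,0.71,-0.5],"turn":0}]'
python3 -m inch '[{"claw":-1,"travel":[0,0,-0.17],"turn":0},{"claw":-1,"travel":[0,0,-0.3],"turn":0},{"claw":-1,"travel":[0,0,-0.34],"turn":0},{"claw":-1,"travel":[0,0,-0.34],"turn":0}]'
python3 - <<'E'
from h import *
print(get_state()["position"]); im,w=shot("wrist","w3")
print(proj(cam("wrist"),[.648,.211,.004]))
hsv=cv2.cvtColor(im,cv2.COLOR_RGB2HSV); g=cv2.inRange(hsv,(50,100,40),(80,255,255)); ys,xs=np.where(g>0); print(xs.min(),xs.max(),ys.min())
print([onz(w,xs.min(),ys[xs.argmin()],.004),onz(w,xs.max(),ys[xs.argmax()],.004),onz(w,xs[ys.argmin()],ys.min(),.004)])
E
```

```text
clock: 3.55
position: [0.5981, 0.0704, 0.2373]
ee_rot: [-0.001, -0.09, 0.996, 0.002]
contact_force: [-0.1, -0.3, -1.4]
width: 0.041
gripper_force: 41.0
clock: 4.05
position: [0.6239, 0.2097, 0.1375]
ee_rot: [0.001, -0.089, 0.996, 0.0]
contact_force: [0.2, -0.2, -2.3]
width: 0.0411
gripper_force: 41.1
clock: 4.45
position: [0.6225, 0.2066, 0.0689]
ee_rot: [-0.002, -0.088, 0.996, -0.0]
contact_force: [0.3, -0.2, -1.6]
width: 0.0412
gripper_force: 41.1
[0.62249505 0.20660548 0.06888795]
[313.88657046 310.32080319]
225 411 227
[array([0.64932389, 0.1596535 , 0.004     ]), array([0.63494322, 0.2652499 , 0.004     ]), array([0.59722792, 0.19924997, 0.004     ])]
```

View pics/w3.png

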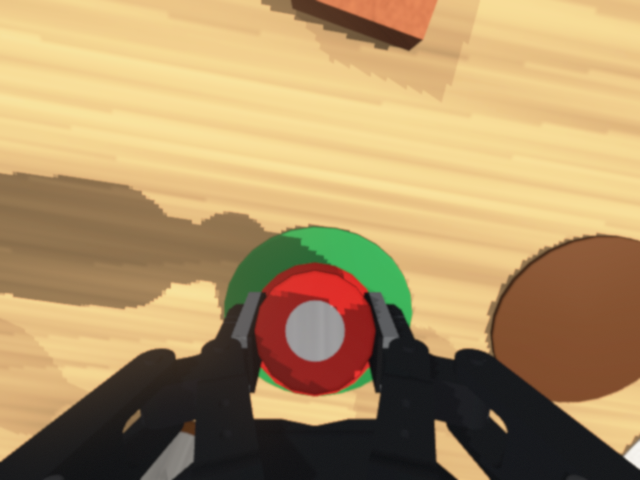

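The cap (315,330), seen nearly end-on, is over the green mat. I lower its near rim onto the mat and roll it upright.

```bash
python3 -m inch '[{"claw":-1,"travel":[0,0,-0.03],"turn":0},{"claw":-1,"travel":[0,0,-0.05],"turn":0},{"claw":-1,"travel":[0,0,-0.066],"turn":0},{"claw":-1,"travel":[0,0,-0.07],"turn":0},{"claw":-1,"travel":[0,0,-0.07],"turn":0}]' 25
python3 -m inch '[{"claw":-1,"travel":[0.022,0.0039,-0.008],"turn":0},{"claw":-1,"travel":[0.044,0.0077,-0.013],"turn":0},{"claw":-1,"travel":[0.065,0.0115,-0.02],"turn":0},{"claw":-1,"travel":[0.085,0.015,-0.029],"turn":0},{"claw":-1,"travel":[0.085,0.015,-0.029],"turn":0}]' 20
```

```text
clock: 5.0
position: [0.6234, 0.2072, 0.0571]
ee_rot: [0.0, -0.088, 0.996, 0.0]
contact_force: [0.0, 0.2, -1.2]
width: 0.0412
gripper_force: 41.1
clock: 5.5
position: [0.64, 0.2102, 0.0525]
ee_rot: [-0.001, -0.088, 0.996, 0.0]
contact_force: [-2.4, -1.0, 6.9]
width: 0.041
gripper_force: 43.0
```

```bash
python3 -m inch '[{"claw":-1,"travel":[0.02,0.0035,-0.012],"turn":0},{"claw":-1,"travel":[0.04,0.007,-0.026],"turn":0},{"claw":-1,"travel":[0.04,0.007,-0.035],"turn":0},{"claw":-1,"travel":[0.04,0.007,-0.04],"turn":0},{"claw":-1,"travel":[0.04,0.007,-0.04],"turn":0}]' 20
python3 - <<'E'
from h import *
im,w=shot("side","s4"); im2,_=shot("wrist","w4")
a=cv2.resize(im[130:290,250:410],(480,480),interpolation=cv2.INTER_CUBIC); cv2.imwrite("pics/s4c.png",np.hstack([a,cv2.resize(im2[240:480,160:480],(320,240))[:,:].repeat(2,0)])[:,:,::-1])
E
```

```text
clock: 6.0
position: [0.6506, 0.2121, 0.046]
ee_rot: [0.003, -0.088, 0.996, 0.0]
contact_force: [-1.3, 0.6, 9.7]
width: 0.0413
gripper_force: 44.2
```

View pics/s4c.png

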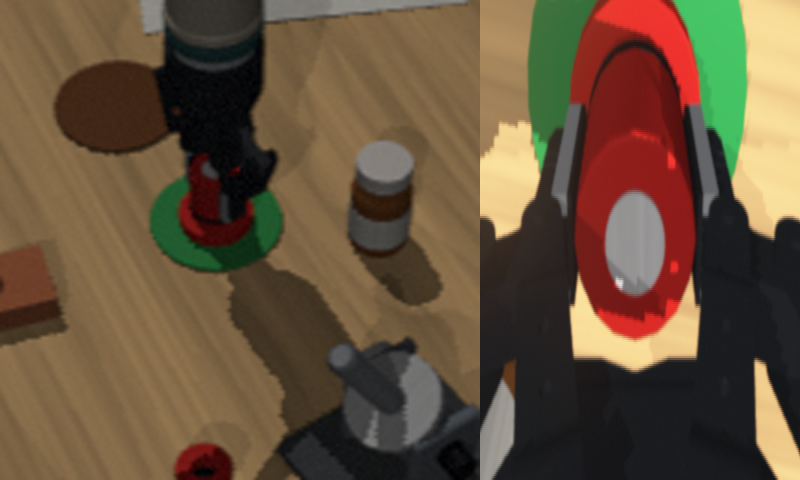

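The cap stands upright on the green mat (side crop 217,210; the skirt ring looks level). I release it and go to the spacer.

```bash
python3 -m inch '[{"claw":1,"travel":[0,0,0],"turn":0},{"claw":1,"travel":[0,0,0],"turn":0},{"claw":1,"travel":[0,0,0.0],"turn":0},{"claw":1,"travel":[0,0,0.2],"turn":0},{"claw":1,"travel":[0,0,0.4],"turn":0}]' 20
python3 -m inch '[{"claw":1,"travel":[0,0,0.22],"turn":0},{"claw":1,"travel":[-0.08,-0.2,0.42],"turn":0},{"claw":1,"travel":[-0.16,-0.42,0.54],"turn":0},{"claw":1,"travel":[-0.24,-0.64,0.54],"turn":0},{"claw":1,"travel":[-0.32,-0.86,0.54],"turn":0}]'
python3 - <<'E'
from h import *
im,w=shot("side","s5"); print(get_state()["position"],get_state()["clock"])
hsv=cv2.cvtColor(im,cv2.COLOR_RGB2HSV)
m=cv2.inRange(hsv,(0,150,40),(6,255,255))|cv2.inRange(hsv,(170,150,40),(180,255,255)); m[:, :290]=0;m[:,370:]=0;m[250:]=0
ys,xs=np.where(m>0); print(xs.min(),xs.max(),ys.min(),ys.max())
KT=w
for P in([.6506,.2121,.064],[.6506,.2121,.004]): print(proj(KT,P))
E
python3 -m inch '[{"claw":1,"travel":[-0.09,-0.24,0],"turn":0},{"claw":1,"travel":[-0.18,-0.48,0],"turn":0},{"claw":1,"travel":[-0.27,-0.72,0],"turn":0},{"claw":1,"travel":[-0.36,-0.96,-0.1],"turn":0}]'
python3 -m inch '[{"claw":1,"travel":[-0.09,-0.24,-0.1],"turn":0},{"claw":1,"travel":[-0.2,-0.5,-0.2],"turn":0},{"claw":1,"travel":[-0.235,-0.78,-0.3],"turn":0},{"claw":1,"travel":[-0.235,-0.78,-0.4],"turn":0},{"claw":1,"travel":[-0.235,-0.78,-0.4],"turn":0}]'
python3 - <<'E'
from h import *
im,w=shot("wrist","w5"); print(get_state()["position"],get_state()["clock"],proj(w,[.466,-.312,.06]),proj(w,[.466,-.312,.0]))
hsv=cv2.cvtColor(im,cv2.COLOR_RGB2HSV); m=cv2.inRange(hsv,(105,120,40),(128,255,255))
cs,h=cv2.findContours(m,cv2.RETR_CCOMP,cv2.CHAIN_APPROX_NONE)
for k,hh in zip(cs,h[0]):
    if cv2.contourArea(k)>80: (u,v),wh,_=cv2.minAreaRect(k); print(cv2.contourArea(k),u,v,wh,hh[3],onz(w,u,v,.06).round(4))
E
```

```text
clock: 6.6
position: [0.6472, 0.2113, 0.1219]
ee_rot: [-0.002, -0.088, 0.996, -0.0]
contact_force: [0.7, 0.5, 0.7]
width: 0.0856
gripper_force: 0.0
clock: 7.1
position: [0.5857, 0.0417, 0.2326]
ee_rot: [0.002, -0.088, 0.996, -0.0]
contact_force: [0.8, -1.3, 0.1]
width: 0.0852
gripper_force: 0.0
[0.58199816 0.03401145 0.23191242] 7.15
310 333 180 211
[320.54113229 184.85151317]
[320.62735969 201.64106697]
clock: 7.55
position: [0.5171, -0.1437, 0.2157]
ee_rot: [0.002, -0.088, 0.996, -0.001]
contact_force: [0.7, 0.1, 0.4]
width: 0.0857
gripper_force: 0.0
clock: 8.05
position: [0.467, -0.2992, 0.1303]
ee_rot: [-0.003, -0.086, 0.996, 0.002]
contact_force: [-0.0, 0.4, -0.1]
width: 0.0853
gripper_force: 0.0
[ 0.4680702  -0.29772795  0.13191088] 8.1 [291.74066381 263.73518609] [296.34746608 234.20725456]
5392.0 291.26312255859375 251.0911865234375 (81.001708984375, 86.51094818115234) -1 [ 0.4586 -0.3134  0.06  ]
978.5 281.76104736328125 249.4159393310547 (29.538637161254883, 46.65975570678711) 4 [ 0.4585 -0.3188  0.06  ]
```

Run:
```python
from h import *
im=cv2.imread("pics/w5.png"); hsv=cv2.cvtColor(im,cv2.COLOR_BGR2HSV); w=cam("wrist")
m=cv2.inRange(hsv,(100,80,15),(130,255,255)); 
cs,_=cv2.findContours(m,cv2.RETR_EXTERNAL,cv2.CHAIN_APPROX_NONE); k=max(cs,key=cv2.contourArea); print(cv2.boundingRect(k))
for P in([.466,-.312],[.459,-.313],[.459,-.318]):
    a=np.linspace(0,2*np.pi,60); pts=np.array([proj(w,[P[0]+.024*np.cos(t),P[1]+.024*np.sin(t),z]) for t in a for z in(0,.06)],np.float32); print(P,cv2.boundingRect(pts))
cv2.imwrite("pics/w5c.png",cv2.resize(im[160:340,180:400],None,fx=3,fy=3))
```

```text
(248, 199, 81, 94)
[0.466, -0.312] (247, 198, 85, 101)
[0.459, -0.313] (247, 188, 86, 100)
[0.459, -0.318] (238, 187, 86, 100)
```

View pics/w5c.png

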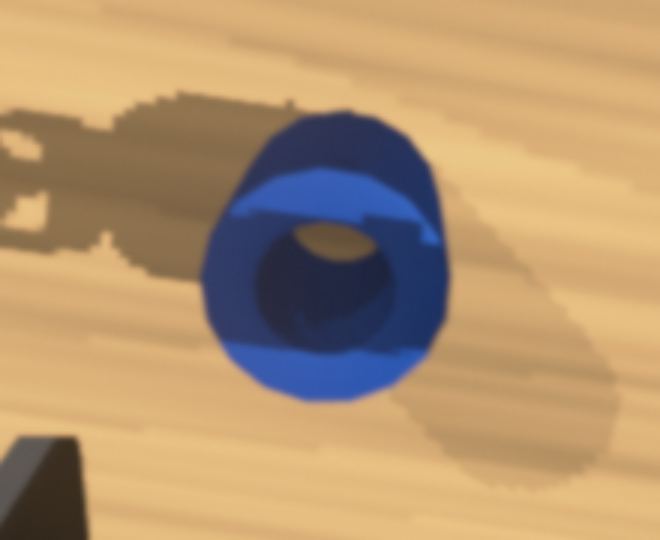

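The crop shows the spacer's top ring centred at crop (326,285), i.e. full-frame (289,255), with its bore open. I lower over it and grip near its top.

```bash
python3 -m inch '[{"claw":1,"travel":[-0.02,-0.08,-0.1],"turn":0},{"claw":1,"travel":[-0.02,-0.08,-0.3],"turn":0},{"claw":1,"travel":[-0.02,-0.08,-0.41],"turn":0},{"claw":1,"travel":[-0.02,-0.08,-0.41],"turn":0}]'
python3 - <<'E'
from h import *
im,w=shot("wrist","w6"); print(get_state()["position"],get_state()["clock"])
hsv=cv2.cvtColor(im,cv2.COLOR_RGB2HSV)
m=cv2.inRange(hsv,(100,80,15),(130,255,255)); 
cs,_=cv2.findContours(m,cv2.RETR_EXTERNAL,cv2.CHAIN_APPROX_NONE); k=max(cs,key=cv2.contourArea); print(cv2.boundingRect(k))
a=np.linspace(0,2*np.pi,60)
for P in([.466,-.313],[.460,-.313]): print(P,cv2.boundingRect(np.array([proj(w,[P[0]+.024*np.cos(t),P[1]+.024*np.sin(t),z]) for t in a for z in(0,.06)],np.float32)))
E
```

```text
clock: 8.5
position: [0.4644, -0.3107, 0.0501]
ee_rot: [-0.002, -0.088, 0.996, 0.002]
contact_force: [-0.9, 0.6, -0.8]
width: 0.0853
gripper_force: 0.0
[ 0.46564157 -0.31184764  0.05181499] 8.55
(239, 237, 129, 159)
[0.466, -0.313] (240, 241, 134, 168)
[0.46, -0.313] (242, 229, 136, 167)
```

```bash
python3 -m inch '[{"claw":-1,"travel":[-0.01,-0.005,0],"turn":0},{"claw":-1,"travel":[-0.01,-0.005,0],"turn":0},{"claw":-1,"travel":[-0.01,-0.005,0],"turn":0},{"claw":-1,"travel":[-0.01,-0.005,0],"turn":0},{"claw":-1,"travel":[-0.01,-0.005,0],"turn":0}]' 25
python3 -m inch '[{"claw":-1,"travel":[0,0,0],"turn":0},{"claw":-1,"travel":[0,0,0.1],"turn":0},{"claw":-1,"travel":[0,0,0.3],"turn":0},{"claw":-1,"travel":[0,0,0.5],"turn":0},{"claw":-1,"travel":[0,0,0.7],"turn":0}]'
```

```text
clock: 9.05
position: [0.4645, -0.315, 0.0539]
ee_rot: [0.001, -0.088, 0.996, -0.001]
contact_force: [-0.2, 1.0, 5.6]
width: 0.0468
gripper_force: 25.3
clock: 9.55
position: [0.4632, -0.3142, 0.1939]
ee_rot: [0.0, -0.088, 0.996, -0.0]
contact_force: [0.1, -1.3, -1.5]
width: 0.0468
gripper_force: 26.6
```

```bash
python3 -m inch '[{"claw":-1,"travel":[0.08,0.14,0.15],"turn":0},{"claw":-1,"travel":[0.18,0.3,0.27],"turn":0},{"claw":-1,"travel":[0.28,0.47,0.27],"turn":0},{"claw":-1,"travel":[0.38,0.64,0.27],"turn":0},{"claw":-1,"travel":[0.48,0.81,0.27],"turn":0}]'
python3 -m inch '[{"claw":-1,"travel":[0.09,0.14,0],"turn":0},{"claw":-1,"travel":[0.18,0.29,0],"turn":0},{"claw":-1,"travel":[0.26,0.41,0],"turn":0},{"claw":-1,"travel":[0.26,0.41,0],"turn":0},{"claw":-1,"travel":[0.26,0.41,0],"turn":0}]'
python3 - <<'E'
from h import *
im,w=shot("wrist","w7"); p=np.array(get_state()["position"]); print(p,get_state()["clock"])
hsv=cv2.cvtColor(im,cv2.COLOR_RGB2HSV)
m=cv2.inRange(hsv,(100,80,15),(130,255,255)); 
cs,_=cv2.findContours(m,cv2.RETR_EXTERNAL,cv2.CHAIN_APPROX_NONE); k=max(cs,key=cv2.contourArea); print(cv2.boundingRect(k))
a=np.linspace(0,2*np.pi,60)
for d in(-.006,-.003,0,.003,.006): print(d,cv2.boundingRect(np.array([proj(w,p+[d*.985+.024*np.cos(t),d*.174+.024*np.sin(t),z]) for t in a for z in(.007,-.053)],np.float32)))
im,w=shot("side","s7")
E
```

```text
clock: 10.05
position: [0.5599, -0.1511, 0.247]
ee_rot: [0.001, -0.088, 0.996, -0.0]
contact_force: [0.4, -0.9, -2.2]
width: 0.047
gripper_force: 26.6
clock: 10.55
position: [0.6113, -0.0701, 0.2461]
ee_rot: [-0.0, -0.089, 0.996, -0.0]
contact_force: [-0.5, -0.5, -1.7]
width: 0.0471
gripper_force: 26.7
[ 0.61097715 -0.07072748  0.24610076] 10.6
(251, 233, 129, 157)
-0.006 (246, 224, 133, 163)
-0.003 (246, 230, 133, 164)
0 (246, 236, 132, 164)
0.003 (247, 241, 131, 166)
0.006 (247, 247, 130, 166)
```

```bash
python3 -m inch '[{"claw":-1,"travel":[0.01,0.001,-0.03],"turn":0},{"claw":-1,"travel":[0.01,0.001,-0.06],"turn":0},{"claw":-1,"travel":[0.01,0.001,-0.08],"turn":0},{"claw":-1,"travel":[0.01,0.001,-0.095],"turn":0},{"claw":-1,"travel":[0.01,0.001,-0.095],"turn":0}]'
```

```text
clock: 11.15
position: [0.6134, -0.0704, 0.2265]
ee_rot: [-0.0, -0.088, 0.996, 0.0]
contact_force: [0.3, 0.8, -1.5]
width: 0.0469
gripper_force: 26.7
```

```bash
python3 -m inch '[{"claw":-1,"travel":[-0.015,-0.0026,0],"turn":0},{"claw":-1,"travel":[-0.03,-0.0053,0],"turn":0},{"claw":-1,"travel":[-0.03,-0.0053,0],"turn":0}]'
```

```text
clock: 11.45
position: [0.6084, -0.0713, 0.2279]
ee_rot: [0.002, -0.088, 0.996, -0.0]
contact_force: [4.5, 1.0, -0.8]
width: 0.0466
gripper_force: 25.7
```

```bash
python3 -m inch '[{"claw":-1,"travel":[-0.016,-0.003,-0.012],"turn":0},{"claw":-1,"travel":[-0.039,-0.007,-0.025],"turn":0},{"claw":-1,"travel":[-0.061,-0.011,-0.035],"turn":0}]'
python3 -m inch '[{"claw":-1,"travel":[-0.023,-0.004,-0.013],"turn":0},{"claw":-1,"travel":[-0.041,-0.007,-0.025],"turn":0},{"claw":-1,"travel":[-0.041,-0.007,-0.025],"turn":0}]'
python3 - <<'E'
from h import *
shot("side","s8"); im,_=shot("wrist","w8")
hsv=cv2.cvtColor(im,cv2.COLOR_RGB2HSV)
m=cv2.inRange(hsv,(100,80,15),(130,255,255)); 
cs,_=cv2.findContours(m,cv2.RETR_EXTERNAL,cv2.CHAIN_APPROX_NONE); k=max(cs,key=cv2.contourArea); print(cv2.boundingRect(k))
E
```

```text
clock: 11.75
position: [0.5954, -0.0737, 0.2204]
ee_rot: [0.001, -0.088, 0.996, -0.0]
contact_force: [4.3, 0.9, 1.9]
width: 0.0461
gripper_force: 25.5
clock: 12.05
position: [0.5863, -0.075, 0.2145]
ee_rot: [-0.001, -0.088, 0.996, 0.0]
contact_force: [3.7, 0.4, 1.0]
width: 0.0465
gripper_force: 25.9
(252, 272, 128, 131)
```

```bash
python3 -m inch '[{"claw":-1,"travel":[0.0246,0.0043,-0.0433],"turn":0},{"claw":-1,"travel":[0.0492,0.0086,-0.0866],"turn":0},{"claw":-1,"travel":[0.0738,0.013,-0.13],"turn":0},{"claw":-1,"travel":[0.0738,0.013,-0.13],"turn":0}]'
python3 -m inch '[{"claw":-1,"travel":[0.0246,0.0043,-0.0433],"turn":0},{"claw":-1,"travel":[0.0492,0.0086,-0.0866],"turn":0},{"claw":-1,"travel":[0.0738,0.013,-0.13],"turn":0},{"claw":-1,"travel":[0.0738,0.013,-0.13],"turn":0}]'
```

```text
clock: 12.55
position: [0.6021, -0.072, 0.1869]
ee_rot: [-0.001, -0.088, 0.996, 0.001]
contact_force: [2.4, 1.0, -1.2]
width: 0.0464
gripper_force: 25.9
clock: 12.95
position: [0.6168, -0.0695, 0.1612]
ee_rot: [-0.001, -0.088, 0.996, 0.0]
contact_force: [0.7, 1.2, -2.6]
width: 0.0462
gripper_force: 25.9
```

```bash
python3 -m inch '[{"claw":-1,"travel":[0.0246,0.0043,-0.0433],"turn":0},{"claw":-1,"travel":[0.0492,0.0086,-0.0866],"turn":0},{"claw":-1,"travel":[0.059,0.0103,-0.104],"turn":0},{"claw":-1,"travel":[0.059,0.0103,-0.104],"turn":0}]'
python3 -m inch '[{"claw":-1,"travel":[0.0049,0.0009,-0.0087],"turn":0},{"claw":-1,"travel":[0.0098,0.0017,-0.0173],"turn":0},{"claw":-1,"travel":[0.0098,0.0017,-0.0173],"turn":0}]'
```

```text
clock: 13.35
position: [0.6282, -0.0676, 0.1412]
ee_rot: [-0.001, -0.088, 0.996, 0.0]
contact_force: [0.9, -0.1, -0.6]
width: 0.0465
gripper_force: 25.9
clock: 13.65
position: [0.6303, -0.0674, 0.1387]
ee_rot: [-0.0, -0.088, 0.996, 0.0]
contact_force: [0.1, 0.4, -1.2]
width: 0.0463
gripper_force: 25.9
```

```bash
python3 -m inch '[{"claw":-1,"travel":[0.0049,0.0009,-0.0087],"turn":0},{"claw":-1,"travel":[0.0098,0.0017,-0.0173],"turn":0},{"claw":-1,"travel":[0.0098,0.0017,-0.0173],"turn":0}]'
python3 -m inch '[{"claw":-1,"travel":[0.0049,0.0009,-0.0087],"turn":0},{"claw":-1,"travel":[0.0049,0.0009,-0.0087],"turn":0}]'
```

```text
clock: 13.95
position: [0.6315, -0.0673, 0.1364]
ee_rot: [-0.001, -0.088, 0.996, -0.0]
contact_force: [-4.3, -1.2, 5.3]
width: 0.0462
gripper_force: 26.6
clock: 14.15
position: [0.6314, -0.0673, 0.1362]
ee_rot: [-0.001, -0.088, 0.996, -0.0]
contact_force: [-9.1, -1.4, 13.5]
width: 0.0465
gripper_force: 27.6
```

```bash
python3 -m inch '[{"claw":1,"travel":[0,0,0],"turn":0},{"claw":1,"travel":[0,0,0],"turn":0},{"claw":1,"travel":[0,0,0],"turn":0},{"claw":1,"travel":[0,0,0.2],"turn":0},{"claw":1,"travel":[0,0,0.4],"turn":0}]'
python3 -m inch '[{"claw":1,"travel":[0,0,0.2],"turn":0},{"claw":1,"travel":[-0.1,0.2,0.3],"turn":0},{"claw":1,"travel":[-0.22,0.4,0.3],"turn":0},{"claw":1,"travel":[-0.34,0.6,0.3],"turn":0},{"claw":1,"travel":[-0.46,0.8,0.3],"turn":0}]'
python3 -m inch '[{"claw":1,"travel":[-0.12,0.19,0],"turn":0},{"claw":1,"travel":[-0.24,0.38,0],"turn":0},{"claw":1,"travel":[-0.36,0.55,0],"turn":0},{"claw":1,"travel":[-0.40,0.57,0],"turn":0},{"claw":1,"travel":[-0.40,0.57,0],"turn":0}]'
python3 - <<'E'
from h import *
im,w=shot("side","s9"); hsv=cv2.cvtColor(im,cv2.COLOR_RGB2HSV)
m=cv2.inRange(hsv,(105,120,40),(128,255,255)); m[:200]=0; m[330:]=0
cs,_=cv2.findContours(m,cv2.RETR_EXTERNAL,cv2.CHAIN_APPROX_NONE); k=max(cs,key=cv2.contourArea); print("side blue",cv2.boundingRect(k))
a=np.radians(10); X=np.array([np.cos(a),np.sin(a),0]);Y=np.array([-X[1],X[0],0]); Z=-.5*X+np.array([0,0,np.cos(np.pi/6)]); N=np.cross(Y,Z)
S=np.array([.657,-.0614,.09])
for h in(0,.005,.01): print(h,cv2.boundingRect(np.array([proj(w,S+Z*(h+q)+.024*(np.cos(t)*N+np.sin(t)*Y)) for t in np.linspace(0,6.28,60) for q in(0,.06)],np.float32)))
im,w=shot("wrist","w9"); print(get_state()["position"],get_state()["clock"])
hsv=cv2.cvtColor(im,cv2.COLOR_RGB2HSV); m=cv2.inRange(hsv,(3,120,60),(14,255,255))
cs,h=cv2.findContours(m,cv2.RETR_CCOMP,cv2.CHAIN_APPROX_NONE)
for k,hh in zip(cs,h[0]):
    if cv2.contourArea(k)>150: print(cv2.contourArea(k),cv2.boundingRect(k),hh[3],np.round(cv2.boxPoints(cv2.minAreaRect(k))).tolist())
cv2.imwrite("pics/w9c.png",im[:,:,::-1])
E
```

```text
clock: 14.65
position: [0.6326, -0.0666, 0.2125]
ee_rot: [-0.002, -0.088, 0.996, 0.001]
contact_force: [0.5, 0.8, -1.2]
width: 0.0854
gripper_force: 0.0
clock: 15.15
position: [0.5405, 0.0945, 0.2735]
ee_rot: [0.0, -0.088, 0.996, 0.0]
contact_force: [1.7, 1.0, -0.9]
width: 0.0856
gripper_force: 0.0
clock: 15.65
position: [0.4602, 0.208, 0.2735]
ee_rot: [-0.0, -0.089, 0.996, -0.0]
contact_force: [-0.1, -0.2, 0.0]
width: 0.0853
gripper_force: 0.0
side blue (360, 245, 29, 30)
0 (356, 242, 34, 32)
0.005 (356, 241, 33, 32)
0.01 (355, 240, 33, 32)
[0.46202951 0.20660633 0.27350749] 15.75
264.5 (208, 423, 28, 18) -1 [[208.0, 425.0], [225.0, 415.0], [235.0, 432.0], [218.0, 442.0]]
2530.0 (267, 328, 50, 68) -1 [[267.0, 328.0], [316.0, 328.0], [316.0, 395.0], [267.0, 395.0]]
1671.5 (271, 329, 46, 66) 2 [[270.0, 393.0], [275.0, 328.0], [318.0, 331.0], [313.0, 396.0]]
2939.0 (375, 312, 61, 76) -1 [[368.0, 321.0], [422.0, 311.0], [435.0, 384.0], [382.0, 394.0]]
215.5 (67, 223, 19, 18) -1 [[64.0, 227.0], [79.0, 220.0], [87.0, 237.0], [72.0, 244.0]]
1799.0 (54, 209, 57, 44) -1 [[53.0, 211.0], [110.0, 208.0], [111.0, 251.0], [55.0, 253.0]]
1119.0 (56, 214, 41, 37) 23 [[52.0, 246.0], [58.0, 212.0], [99.0, 220.0], [94.0, 253.0]]
5499.0 (278, 137, 84, 110) -1 [[275.0, 229.0], [306.0, 136.0], [362.0, 155.0], [331.0, 248.0]]
369.5 (306, 182, 25, 21) 25 [[303.0, 192.0], [318.0, 176.0], [333.0, 192.0], [318.0, 207.0]]
```

Run:
```python
from h import *
w=cam("wrist"); C=[onz(w,*p,.024) for p in((275,229),(306,136),(362,155),(331,248))]
c=sum(C)/4; l=C[1]-C[0]; s=C[2]-C[1]; print(c,onz(w,318.3,192,.024),np.linalg.norm(l),np.linalg.norm(s),np.degrees(np.arctan2(l[1],l[0])),np.degrees(np.arctan2(s[1],s[0])))
print(get_state()["qpos"],get_state()["position"])
from scipy.spatial.transform import Rotation as R
q=get_state()["ee_rot"]; y=R.from_quat([q[1],q[2],q[3],q[0]]).apply([0,1,0]); print("tool y deg",np.degrees(np.arctan2(y[1],y[0])))
```

```text
[0.45115798 0.20832377 0.024     ] [0.44922701 0.20815845 0.024     ] 0.10074392357606482 0.05868377001980885 170.67419413635423 82.02132264688466
[ 2.83537382e-01  1.58348549e-01  1.60437085e+00 -8.77200714e-04
  1.37818647e+00 -1.46298215e+00] [0.46202951 0.20660633 0.27350749]
tool y deg 100.07778455610382
```

```bash
python3 -m inch '[{"claw":1,"travel":[-0.06,0.007,-0.15],"turn":-0.104},{"claw":1,"travel":[-0.06,0.007,-0.35],"turn":-0.104},{"claw":1,"travel":[-0.06,0.007,-0.58],"turn":-0.104},{"claw":1,"travel":[-0.06,0.007,-0.81],"turn":-0.104},{"claw":1,"travel":[-0.06,0.007,-0.81],"turn":-0.104}]'
python3 - <<'E'
from h import *
im,w=shot("wrist","w10"); p=np.array(get_state()["position"]); print(p)
hsv=cv2.cvtColor(im,cv2.COLOR_RGB2HSV); m=cv2.inRange(hsv,(3,120,60),(14,255,255))
cs,h=cv2.findContours(m,cv2.RETR_CCOMP,cv2.CHAIN_APPROX_NONE)
for k,hh in zip(cs,h[0]):
    if cv2.contourArea(k)>600:
        B=cv2.boxPoints(cv2.minAreaRect(k)); P=[onz(w,*q,.024) for q in B]; u,v=B.mean(0)
        print(cv2.contourArea(k),hh[3],np.round(B).tolist(),onz(w,u,v,.024).round(4),[(np.linalg.norm(P[i+1]-P[i]).round(3),np.degrees(np.arctan2(*(P[i+1]-P[i])[1::-1])).round(1)) for i in(0,1)])
E
```

```text
clock: 16.25
position: [0.4459, 0.2058, 0.1063]
ee_rot: [-0.006, 0.076, 0.997, -0.003]
contact_force: [-1.0, -0.6, 0.6]
width: 0.0853
gripper_force: 0.0
[0.4483146 0.2067998 0.1093699]
1082.5 -1 [[499.0, 448.0], [549.0, 448.0], [549.0, 479.0], [499.0, 479.0]] [0.6207 0.331  0.024 ] [(np.float64(0.035), np.float64(81.7)), (np.float64(0.029), np.float64(1.7))]
15397.0 -1 [[270.0, 181.0], [373.0, 181.0], [373.0, 342.0], [270.0, 342.0]] [0.4458 0.2093 0.024 ] [(np.float64(0.058), np.float64(81.3)), (np.float64(0.103), np.float64(-6.1))]
722.5 5 [[300.0, 262.0], [322.0, 240.0], [344.0, 261.0], [322.0, 283.0]] [0.4457 0.2097 0.024 ] [(np.float64(0.019), np.float64(127.8)), (np.float64(0.019), np.float64(35.3))]
```

```bash
python3 -m inch '[{"claw":1,"travel":[-0.007,0.008,-0.15],"turn":0},{"claw":1,"travel":[-0.007,0.008,-0.3],"turn":0},{"claw":1,"travel":[-0.007,0.008,-0.4],"turn":0},{"claw":1,"travel":[-0.007,0.008,-0.443],"turn":0},{"claw":1,"travel":[-0.007,0.008,-0.443],"turn":0}]'
python3 -m inch '[{"claw":-1,"travel":[0,0,0],"turn":0},{"claw":-1,"travel":[0,0,0],"turn":0},{"claw":-1,"travel":[0,0,0],"turn":0},{"claw":-1,"travel":[0,0,0],"turn":0}]' 30
```

```text
clock: 16.8
position: [0.4495, 0.2101, 0.0238]
ee_rot: [0.001, 0.076, 0.997, 0.0]
contact_force: [-0.5, 0.3, -0.5]
width: 0.0859
gripper_force: 0.0
clock: 17.2
position: [0.4494, 0.2104, 0.0246]
ee_rot: [0.002, 0.075, 0.997, 0.001]
contact_force: [-0.3, -0.4, 6.2]
width: 0.0571
gripper_force: 32.5
```

```bash
python3 -m inch '[{"claw":-1,"travel":[0,0,0.1],"turn":0},{"claw":-1,"travel":[0,0,0.3],"turn":0},{"claw":-1,"travel":[0,0,0.52],"turn":0},{"claw":-1,"travel":[0,0,0.75],"turn":0.05},{"claw":-1,"travel":[0,0,0.98],"turn":0.104}]' 30
python3 -m inch '[{"claw":-1,"travel":[0.09,-0.16,0.06],"turn":0.01},{"claw":-1,"travel":[0.2,-0.34,0.06],"turn":0},{"claw":-1,"travel":[0.31,-0.53,0.06],"turn":0},{"claw":-1,"travel":[0.42,-0.72,0.06],"turn":0},{"claw":-1,"travel":[0.53,-0.91,0.06],"turn":0}]'
python3 -m inch '[{"claw":-1,"travel":[0.11,-0.19,0],"turn":0},{"claw":-1,"travel":[0.22,-0.38,0],"turn":0},{"claw":-1,"travel":[0.285,-0.48,0],"turn":0},{"claw":-1,"travel":[0.289,-0.49,0],"turn":0},{"claw":-1,"travel":[0.289,-0.49,0],"turn":0}]'
python3 - <<'E'
from h import *
im,w=shot("wrist","w11"); p=np.array(get_state()["position"]); print(p,get_state()["ee_rot"])
hsv=cv2.cvtColor(im,cv2.COLOR_RGB2HSV); m=cv2.inRange(hsv,(3,120,60),(14,255,255))
cs,h=cv2.findContours(m,cv2.RETR_CCOMP,cv2.CHAIN_APPROX_NONE); a=np.radians(10)
for k,hh in zip(cs,h[0]):
    if cv2.contourArea(k)>600:
        B=cv2.boundingRect(k); u,v=B[0]+B[2]/2,B[1]+B[3]/2
        d=onz(w,u,v,p[2])-p; print(cv2.contourArea(k),hh[3],B,"X off",d[0]*np.cos(a)+d[1]*np.sin(a))
for d in (-.004,0,.004):
  print(d,[proj(w,p+d*np.array([np.cos(a),np.sin(a),0])+s*.05*np.array([np.cos(a),np.sin(a),0])).round() for s in(-1,1)], "hole",[proj(w,p+(d+s*.013)*np.array([np.cos(a),np.sin(a),0])).round() for s in(-1,1)])
E
```

```text
clock: 17.7
position: [0.447, 0.21, 0.2208]
ee_rot: [-0.0, -0.078, 0.997, 0.0]
contact_force: [1.2, 0.6, -3.2]
width: 0.057
gripper_force: 34.9
clock: 18.2
position: [0.5539, 0.0268, 0.2311]
ee_rot: [-0.0, -0.075, 0.997, 0.0]
contact_force: [1.3, 0.4, -1.3]
width: 0.0575
gripper_force: 34.9
clock: 18.7
position: [0.6111, -0.07, 0.2303]
ee_rot: [-0.001, -0.074, 0.997, 0.001]
contact_force: [-0.6, 0.5, -2.9]
width: 0.0572
gripper_force: 34.9
[ 0.61075459 -0.06921904  0.23051569] [-8.90064707e-04 -7.44379383e-02  9.97224982e-01  7.32752912e-04]
12778.5 -1 (0, 218, 120, 147) X off -0.021336847042048593
33264.0 -1 (230, 200, 167, 230) X off -0.009178671725976882
1258.0 4 (287, 305, 56, 32) X off -0.0066151290803630365
2223.5 -1 (353, 102, 53, 55) X off -0.0756859089054874
2036.5 6 (354, 103, 51, 53) X off -0.0756859089054874
-0.004 [array([313., 198.]), array([319., 432.])] hole [array([315., 296.]), array([317., 356.])]
0 [array([313., 209.]), array([319., 439.])] hole [array([316., 306.]), array([317., 365.])]
0.004 [array([313., 220.]), array([319., 447.])] hole [array([316., 315.]), array([317., 374.])]
```

```bash
python3 -m inch '[{"claw":-1,"travel":[0.017,-0.003,-0.03],"turn":0.009},{"claw":-1,"travel":[0.017,-0.003,-0.06],"turn":0.009},{"claw":-1,"travel":[0.017,-0.003,-0.09],"turn":0.009},{"claw":-1,"travel":[0.017,-0.003,-0.12],"turn":0.009},{"claw":-1,"travel":[0.017,-0.003,-0.12],"turn":0.009}]'
python3 -m inch '[{"claw":-1,"travel":[0,0,-0.02],"turn":0},{"claw":-1,"travel":[0,0,-0.04],"turn":0},{"claw":-1,"travel":[0,0,-0.04],"turn":0}]'
```

```text
clock: 19.25
position: [0.6142, -0.0699, 0.2056]
ee_rot: [-0.001, -0.089, 0.996, 0.0]
contact_force: [0.1, -0.3, -3.5]
width: 0.0572
gripper_force: 34.8
clock: 19.55
position: [0.6145, -0.0704, 0.1992]
ee_rot: [-0.001, -0.089, 0.996, 0.0]
contact_force: [-1.8, 0.5, 0.4]
width: 0.0575
gripper_force: 35.2
```

```bash
python3 -m inch '[{"claw":-1,"travel":[-0.012,-0.002,-0.004],"turn":0},{"claw":-1,"travel":[-0.025,-0.0043,-0.008],"turn":0},{"claw":-1,"travel":[-0.025,-0.0043,-0.008],"turn":0}]'
python3 -m inch '[{"claw":-1,"travel":[-0.012,-0.002,-0.006],"turn":0},{"claw":-1,"travel":[-0.024,-0.0042,-0.014],"turn":0},{"claw":-1,"travel":[-0.024,-0.0042,-0.014],"turn":0}]'
```

```text
clock: 19.85
position: [0.61, -0.0714, 0.1971]
ee_rot: [0.0, -0.089, 0.996, 0.0]
contact_force: [0.2, 0.0, -2.9]
width: 0.057
gripper_force: 34.9
clock: 20.15
position: [0.6091, -0.0717, 0.1965]
ee_rot: [0.005, -0.088, 0.996, -0.0]
contact_force: [6.4, 1.9, 0.0]
width: 0.0573
gripper_force: 35.3
```

```bash
python3 -m inch '[{"claw":-1,"travel":[-0.012,-0.002,-0.008],"turn":0},{"claw":-1,"travel":[-0.02,-0.0035,-0.015],"turn":0},{"claw":-1,"travel":[-0.02,-0.0035,-0.015],"turn":0}]'
python3 -m inch '[{"claw":-1,"travel":[-0.01,-0.002,-0.01],"turn":0},{"claw":-1,"travel":[-0.02,-0.0035,-0.015],"turn":0},{"claw":-1,"travel":[-0.02,-0.0035,-0.015],"turn":0}]'
python3 - <<'E'
from h import *
im,w=shot("wrist","w12")
hsv=cv2.cvtColor(im,cv2.COLOR_RGB2HSV); m=cv2.inRange(hsv,(3,120,60),(14,255,255))
cs,h=cv2.findContours(m,cv2.RETR_CCOMP,cv2.CHAIN_APPROX_NONE)
for k,hh in zip(cs,h[0]):
    if cv2.contourArea(k)>600: print(cv2.contourArea(k),hh[3],cv2.boundingRect(k))
E
```

```text
clock: 20.45
position: [0.608, -0.072, 0.1955]
ee_rot: [0.009, -0.088, 0.996, -0.0]
contact_force: [10.0, 5.0, 5.0]
width: 0.057
gripper_force: 35.8
clock: 20.75
position: [0.6048, -0.0725, 0.1927]
ee_rot: [0.01, -0.088, 0.996, -0.0]
contact_force: [11.4, 4.1, 6.1]
width: 0.0572
gripper_force: 36.0
10982.5 -1 (0, 223, 100, 164)
31713.5 -1 (235, 210, 159, 221)
1802.0 3 (285, 309, 60, 43)
2854.0 -1 (363, 107, 61, 62)
2650.0 5 (364, 108, 59, 59)
```

```bash
python3 -m inch '[{"claw":-1,"travel":[-0.01,-0.002,-0.012],"turn":0},{"claw":-1,"travel":[-0.015,-0.003,-0.025],"turn":0},{"claw":-1,"travel":[-0.015,-0.003,-0.025],"turn":0}]' 22
python3 -m inch '[{"claw":-1,"travel":[-0.005,-0.001,-0.012],"turn":0},{"claw":-1,"travel":[-0.005,-0.001,-0.02],"turn":0},{"claw":-1,"travel":[-0.005,-0.001,-0.02],"turn":0}]' 22
python3 - <<'E'
from h import *
im,w=shot("wrist","w13"); cv2.imwrite("pics/w13.png",im[:,:,::-1])
hsv=cv2.cvtColor(im,cv2.COLOR_RGB2HSV); m=cv2.inRange(hsv,(3,120,60),(14,255,255))
cs,h=cv2.findContours(m,cv2.RETR_CCOMP,cv2.CHAIN_APPROX_NONE)
for k,hh in zip(cs,h[0]):
    if cv2.contourArea(k)>600: print(cv2.contourArea(k),hh[3],cv2.boundingRect(k))
E
```

```text
clock: 21.1
position: [0.6012, -0.0732, 0.1875]
ee_rot: [0.009, -0.088, 0.996, -0.0]
contact_force: [9.5, 4.7, 5.1]
width: 0.057
gripper_force: 36.1
clock: 21.4
position: [0.6001, -0.0733, 0.1838]
ee_rot: [0.009, -0.088, 0.996, -0.0]
contact_force: [8.6, 4.5, 5.9]
width: 0.0575
gripper_force: 36.3
10429.5 -1 (0, 235, 95, 164)
29905.0 -1 (238, 221, 155, 211)
2773.0 3 (284, 315, 63, 60)
2983.5 -1 (365, 114, 62, 63)
2777.0 5 (366, 115, 60, 61)
```

Run:
```python
from h import *
im,_=shot("side","s13"); sc,_=shot("scene","c13"); w=cv2.imread("pics/w13.png")[:,:,::-1]
a=cv2.resize(w[180:460,180:460],(400,400)); b=cv2.resize(im[180:320,300:440],(400,400),interpolation=cv2.INTER_CUBIC)
c=cv2.resize(sc[190:260,230:370],(400,200),interpolation=cv2.INTER_CUBIC)
o=np.zeros((600,800,3),np.uint8); o[:400,:400]=a;o[:400,400:]=b; o[400:,:400]=c; cv2.imwrite("pics/m13.png",o[:,:,::-1])
```

```text
(no output)
```

View pics/m13.png

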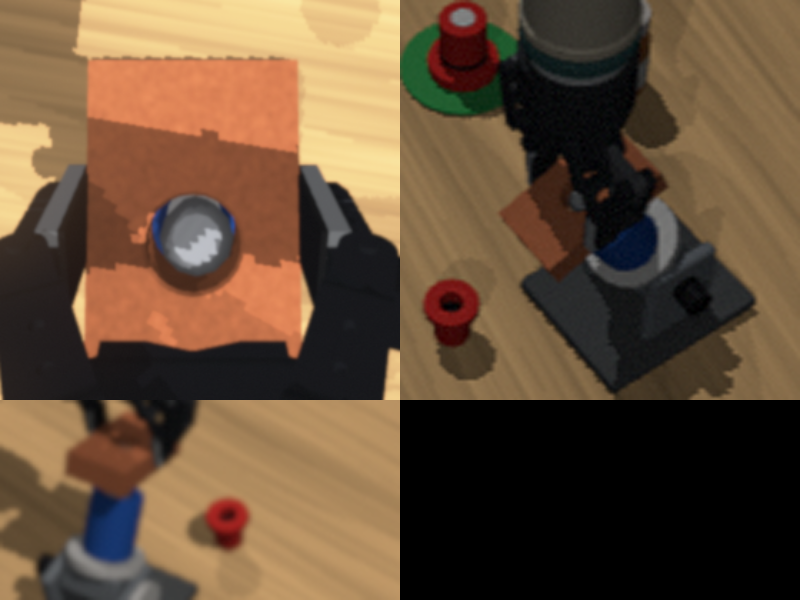

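The montage shows the spindle tip inside the brick's hole (crop 195,240), with blue beneath. The brick is tilted to the spindle and partway down. The cap stands upright on the green mat (crop 465,50). I carry on down the axis.

```bash
python3 -m inch '[{"claw":-1,"travel":[0.016,0.0028,-0.02],"turn":0},{"claw":-1,"travel":[0.03,0.0053,-0.042],"turn":0},{"claw":-1,"travel":[0.03,0.0053,-0.042],"turn":0}]' 22
python3 -m inch '[{"claw":-1,"travel":[0.012,0.002,-0.02],"turn":0},{"claw":-1,"travel":[0.0246,0.0043,-0.0433],"turn":0},{"claw":-1,"travel":[0.0246,0.0043,-0.0433],"turn":0}]' 22
```

```text
clock: 21.85
position: [0.6055, -0.0722, 0.1744]
ee_rot: [0.008, -0.088, 0.996, 0.0]
contact_force: [8.9, 4.7, 3.0]
width: 0.0569
gripper_force: 36.1
clock: 22.15
position: [0.6104, -0.0714, 0.1657]
ee_rot: [0.008, -0.088, 0.996, 0.0]
contact_force: [7.7, 4.4, 3.4]
width: 0.0572
gripper_force: 36.0
```

```bash
python3 -m inch '[{"claw":-1,"travel":[0.01,0.002,-0.01],"turn":0},{"claw":-1,"travel":[0.02,0.0036,-0.0195],"turn":0},{"claw":-1,"travel":[0.02,0.0036,-0.0195],"turn":0}]' 22
python3 -m inch '[{"claw":-1,"travel":[0.01,0.002,-0.01],"turn":0},{"claw":-1,"travel":[0.01,0.002,-0.01],"turn":0}]' 22
python3 -m inch '[{"claw":-1,"travel":[0.01,0.002,-0.01],"turn":0},{"claw":-1,"travel":[0.01,0.002,-0.01],"turn":0}]' 22
```

```text
clock: 22.45
position: [0.6113, -0.0712, 0.1615]
ee_rot: [0.004, -0.089, 0.996, -0.0]
contact_force: [1.7, 4.1, 6.3]
width: 0.0572
gripper_force: 36.7
clock: 22.65
position: [0.6111, -0.0713, 0.1591]
ee_rot: [0.002, -0.089, 0.996, -0.0]
contact_force: [-1.8, 1.4, 7.7]
width: 0.0572
gripper_force: 37.4
clock: 22.85
position: [0.6111, -0.0713, 0.1585]
ee_rot: [-0.0, -0.089, 0.996, -0.001]
contact_force: [-8.1, 0.3, 16.8]
width: 0.0575
gripper_force: 38.6
```

```bash
cat > chk.py <<'E'
from h import *
a=np.radians(10); X=np.array([np.cos(a),np.sin(a),0]);Y=np.array([-X[1],X[0],0]); Z=-.5*X+np.array([0,0,np.cos(np.pi/6)]); N=np.cross(Y,Z)
S=np.array([.657,-.0614,.09])
def br(w,h=.084,t=0,n=0):
    u=N*np.cos(t)+Z*np.sin(t); return np.array([proj(w,S+Z*h+n*N+i*.05*u+j*.029*Y) for i,j in((-1,-1),(-1,1),(1,1),(1,-1))]).round().astype(int).tolist()
E
python3 - <<'E'
from chk import *
for n,box in(("wrist",None),("side",(330,420,200,300)),("scene",(225,320,190,270))):
    im,w=shot(n,n+"14"); hsv=cv2.cvtColor(im,cv2.COLOR_RGB2HSV); m=cv2.inRange(hsv,(3,110,40),(16,255,255))
    if box: k=np.zeros_like(m); k[box[2]:box[3],box[0]:box[1]]=1; m*=k
    cs,_=cv2.findContours(m,cv2.RETR_EXTERNAL,cv2.CHAIN_APPROX_NONE); k=max(cs,key=cv2.contourArea)
    print(n,cv2.approxPolyDP(k,5 if n=="wrist" else 3,True)[:,0].tolist())
    for h,t in((.084,0),(.084,-.15),(.084,.15),(.09,0)): print(h,t,br(w,h,t))
E
```

```text
wrist [[24, 163], [83, 179], [69, 189], [80, 193], [83, 187], [85, 195], [86, 187], [131, 188], [134, 194], [124, 203], [146, 206], [135, 210], [155, 204], [182, 214], [195, 205], [186, 216], [221, 221], [215, 221], [222, 227], [218, 232], [229, 237], [219, 240], [230, 245], [217, 247], [216, 236], [209, 247], [218, 252], [230, 246], [233, 252], [220, 255], [228, 259], [219, 266], [213, 260], [218, 279], [215, 273], [192, 274], [196, 262], [192, 267], [187, 261], [192, 271], [185, 268], [182, 276], [170, 268], [141, 267], [225, 284], [227, 278], [235, 285], [226, 288], [241, 295], [231, 392], [238, 377], [234, 408], [242, 431], [251, 419], [308, 425], [378, 419], [388, 430], [396, 385], [385, 225], [245, 224], [241, 261], [239, 240], [233, 239], [238, 223], [257, 219], [247, 214], [246, 202], [253, 200], [257, 181], [242, 167], [170, 165], [160, 184], [144, 186], [122, 163], [95, 153], [48, 155], [65, 154], [68, 164], [77, 160], [71, 170], [99, 175], [92, 181], [56, 174], [52, 166], [48, 171], [42, 163], [49, 159], [35, 158], [44, 165], [39, 169]]
0.084 0 [[248, 226], [390, 227], [40
[... 746 characters left out ...]
241, 240], [239, 250], [242, 242], [246, 243], [254, 233], [257, 235], [260, 227], [271, 230], [280, 226], [290, 236], [293, 232], [295, 239], [298, 231], [303, 237], [300, 241], [309, 246], [319, 237], [319, 221], [303, 219], [296, 233], [288, 230], [288, 225], [294, 222], [294, 226], [297, 220], [290, 221], [295, 211], [284, 224], [279, 207], [275, 216], [267, 212], [271, 205], [276, 205], [274, 202], [265, 202], [264, 209], [254, 212], [247, 205], [249, 218]]
0.084 0 [[273, 203], [292, 211], [273, 222], [253, 213]]
0.084 -0.15 [[273, 201], [293, 208], [273, 224], [252, 216]]
0.084 0.15 [[272, 206], [292, 214], [274, 219], [253, 211]]
0.09 0 [[273, 201], [293, 209], [273, 219], [253, 211]]
```

The brick matches its home pose, flat on the spacer. I release it and go back for the cap.

```bash
python3 -m inch '[{"claw":1,"travel":[0,0,0],"turn":0},{"claw":1,"travel":[0,0,0],"turn":0},{"claw":1,"travel":[0,0,0],"turn":0},{"claw":1,"travel":[0,0,0.15],"turn":0},{"claw":1,"travel":[0,0,0.35],"turn":0}]'
python3 -m inch '[{"claw":1,"travel":[0,0.1,0.15],"turn":0},{"claw":1,"travel":[0.05,0.32,0.15],"turn":0},{"claw":1,"travel":[0.1,0.55,0.15],"turn":0},{"claw":1,"travel":[0.15,0.77,0.15],"turn":0},{"claw":1,"travel":[0.198,1.0,0.1],"turn":0}]'
python3 -m inch '[{"claw":1,"travel":[0,0.2,0],"turn":0},{"claw":1,"travel":[0,0.4,-0.1],"turn":0},{"claw":1,"travel":[0,0.417,-0.3],"turn":0},{"claw":1,"travel":[0,0.417,-0.5],"turn":0},{"claw":1,"travel":[0,0.417,-0.5],"turn":0}]'
python3 - <<'E'
from chk import *
im,w=shot("wrist","w15"); p=np.array(get_state()["position"]); print(p,get_state()["clock"])
hsv=cv2.cvtColor(im,cv2.COLOR_RGB2HSV); m=cv2.inRange(hsv,(0,130,40),(4,255,255))|cv2.inRange(hsv,(172,130,40),(180,255,255))
cs,h=cv2.findContours(m,cv2.RETR_CCOMP,cv2.CHAIN_APPROX_NONE)
for k,hh in zip(cs,h[0]):
    if cv2.contourArea(k)>300:
        B=cv2.boundingRect(k); u,v=B[0]+B[2]/2,B[1]+B[3]/2; print(B,hh[3],onz(w,u,v,.064).round(4))
im,w=shot("side","s15"); hsv=cv2.cvtColor(im,cv2.COLOR_RGB2HSV); m=cv2.inRange(hsv,(3,110,40),(16,255,255)); k=np.zeros_like(m); k[200:300,330:400]=1; m*=k
cs,_=cv2.findContours(m,cv2.RETR_EXTERNAL,cv2.CHAIN_APPROX_NONE); k=max(cs,key=cv2.contourArea); print(cv2.approxPolyDP(k,2,True)[:,0].tolist(), br(w))
E
```

```text
clock: 23.5
position: [0.6106, -0.0706, 0.2224]
ee_rot: [-0.003, -0.089, 0.996, 0.001]
contact_force: [0.5, -0.8, 0.6]
width: 0.0855
gripper_force: 0.0
clock: 24.0
position: [0.6529, 0.1306, 0.2456]
ee_rot: [0.001, -0.088, 0.996, -0.0]
contact_force: [0.8, 0.4, -0.0]
width: 0.0854
gripper_force: 0.0
clock: 24.5
position: [0.6474, 0.2122, 0.1376]
ee_rot: [-0.007, -0.089, 0.996, -0.001]
contact_force: [-0.9, -0.0, -0.6]
width: 0.0856
gripper_force: 0.0
[0.6497073  0.2122096  0.14126234] 24.55
(273, 204, 84, 99) -1 [0.6386 0.211  0.064 ]
(295, 255, 38, 36) 0 [0.6505 0.2125 0.064 ]
[[392, 226], [384, 229], [386, 223], [382, 228], [372, 225], [365, 235], [363, 234], [359, 240], [358, 238], [356, 243], [337, 259], [360, 282], [397, 248], [379, 229], [381, 227], [386, 231], [391, 226], [393, 228]] [[355, 278], [337, 258], [373, 223], [391, 242]]
```

```bash
python3 -m inch '[{"claw":1,"travel":[0.004,0.001,-0.2],"turn":0},{"claw":1,"travel":[0.004,0.001,-0.4],"turn":0},{"claw":1,"travel":[0.004,0.001,-0.47],"turn":0},{"claw":1,"travel":[0.004,0.001,-0.47],"turn":0}]'
python3 -m inch '[{"claw":-1,"travel":[0,0,0],"turn":0},{"claw":-1,"travel":[0,0,0],"turn":0},{"claw":-1,"travel":[0,0,0],"turn":0},{"claw":-1,"travel":[0,0,0],"turn":0}]' 25
python3 -m inch '[{"claw":-1,"travel":[0,0,0],"turn":0},{"claw":-1,"travel":[0,0,0.2],"turn":0},{"claw":-1,"travel":[0,0,0.4],"turn":0},{"claw":-1,"travel":[0,0,0.6],"turn":0},{"claw":-1,"travel":[0,0,0.8],"turn":0}]'
python3 - <<'E'
from chk import *
im,w=shot("wrist","w16"); p=np.array(get_state()["position"]); print(p,get_state()["ee_rot"])
hsv=cv2.cvtColor(im,cv2.COLOR_RGB2HSV); m=cv2.inRange(hsv,(0,130,40),(4,255,255))|cv2.inRange(hsv,(172,130,40),(180,255,255))
cs,h=cv2.findContours(m,cv2.RETR_CCOMP,cv2.CHAIN_APPROX_NONE)
for k,hh in zip(cs,h[0]):
    if cv2.contourArea(k)>300:
        B=cv2.boundingRect(k); u,v=B[0]+B[2]/2,B[1]+B[3]/2; d=onz(w,u,v,p[2]+.018)-p; print(B,hh[3],"X",d@X,"Y",d@Y)
E
```

```text
clock: 25.0
position: [0.6526, 0.2122, 0.0503]
ee_rot: [-0.001, -0.088, 0.996, -0.0]
contact_force: [-1.1, 0.8, 0.2]
width: 0.0854
gripper_force: 0.0
clock: 25.4
position: [0.654, 0.2129, 0.053]
ee_rot: [0.002, -0.089, 0.996, 0.0]
contact_force: [-1.1, -0.2, 6.3]
width: 0.0411
gripper_force: 25.4
clock: 25.9
position: [0.6522, 0.2127, 0.2124]
ee_rot: [0.0, -0.089, 0.996, 0.0]
contact_force: [1.3, -0.6, -1.7]
width: 0.0419
gripper_force: 26.2
[0.65570341 0.21353944 0.22072197] [ 6.78341132e-03 -8.86962654e-02  9.96035181e-01  9.35896858e-04]
(253, 221, 125, 168) -1 X -0.030724072787515468 Y 0.00015302867620373226
(285, 317, 60, 53) 0 X -0.017668673327943495 Y 6.369062189284617e-05
(0, 0, 61, 32) -1 X -0.1053731559501449 Y -0.06678672000478021
```

```bash
python3 -m inch '[{"claw":-1,"travel":[-0.03,-0.15,0.17],"turn":0},{"claw":-1,"travel":[-0.07,-0.37,0.17],"turn":0},{"claw":-1,"travel":[-0.1,-0.6,0.17],"turn":0},{"claw":-1,"travel":[-0.15,-0.83,0.17],"turn":0},{"claw":-1,"travel":[-0.16,-1.0,0.17],"turn":0}]'
python3 -m inch '[{"claw":-1,"travel":[-0.02,-0.2,0],"turn":0},{"claw":-1,"travel":[-0.058,-0.38,0],"turn":0},{"claw":-1,"travel":[-0.058,-0.417,0],"turn":0},{"claw":-1,"travel":[-0.058,-0.417,0],"turn":0},{"claw":-1,"travel":[-0.058,-0.417,0],"turn":0}]'
python3 - <<'E'
from chk import *
im,w=shot("wrist","w17"); p=np.array(get_state()["position"]); print(p,get_state()["ee_rot"])
hsv=cv2.cvtColor(im,cv2.COLOR_RGB2HSV); m=cv2.inRange(hsv,(0,130,40),(4,255,255))|cv2.inRange(hsv,(172,130,40),(180,255,255))
cs,h=cv2.findContours(m,cv2.RETR_CCOMP,cv2.CHAIN_APPROX_NONE)
for k,hh in zip(cs,h[0]):
    if cv2.contourArea(k)>300:
        B=cv2.boundingRect(k); u,v=B[0]+B[2]/2,B[1]+B[3]/2; d=onz(w,u,v,p[2]+.011)-p; print(B,hh[3],"X",d@X,"Y",d@Y)
for dx in(-.008,-.004,0): print(dx,[cv2.boundingRect(np.array([proj(w,p+(dx+r*np.cos(t))*X+r*np.sin(t)*Y+[0,0,z]) for t in np.linspace(0,6.28,50) for r,z in c],np.float32)) for c in (((.021,.011),(.031,-.037),(.031,-.049)),((.011,.011),))])
E
```

```text
clock: 26.45
position: [0.6191, 0.0103, 0.2448]
ee_rot: [-0.0, -0.088, 0.996, -0.0]
contact_force: [0.4, 0.3, -0.8]
width: 0.0415
gripper_force: 26.3
clock: 26.95
position: [0.6091, -0.0698, 0.2446]
ee_rot: [0.0, -0.089, 0.996, 0.001]
contact_force: [0.8, 0.4, -2.1]
width: 0.0415
gripper_force: 26.3
[ 0.60910517 -0.06944419  0.2445579 ] [ 5.15302104e-05 -8.90988922e-02  9.96022646e-01  5.22625045e-04]
(251, 220, 127, 169) -1 X -0.019470632695337702 Y -0.00023326335701101585
(285, 317, 60, 53) 0 X -0.004161322509987716 Y 6.003438393608501e-06
(354, 109, 48, 49) -1 X -0.07559462518811204 Y 0.018299517531131928
-0.008 [(249, 209, 131, 176), (283, 305, 64, 56)]
-0.004 [(250, 217, 130, 177), (283, 316, 64, 55)]
0 [(250, 225, 129, 177), (284, 326, 62, 54)]
```

```bash
python3 -m inch '[{"claw":-1,"travel":[0.01,-0.004,-0.03],"turn":0},{"claw":-1,"travel":[0.01,-0.004,-0.06],"turn":0},{"claw":-1,"travel":[0.01,-0.004,-0.08],"turn":0},{"claw":-1,"travel":[0.01,-0.004,-0.096],"turn":0},{"claw":-1,"travel":[0.01,-0.004,-0.096],"turn":0}]'
python3 -m inch '[{"claw":-1,"travel":[-0.015,-0.0026,0],"turn":0},{"claw":-1,"travel":[-0.03,-0.0053,-0.003],"turn":0},{"claw":-1,"travel":[-0.03,-0.0053,-0.003],"turn":0}]'
```

```text
clock: 27.5
position: [0.6126, -0.0708, 0.2256]
ee_rot: [0.002, -0.089, 0.996, 0.0]
contact_force: [3.6, 1.3, -0.1]
width: 0.0415
gripper_force: 26.4
clock: 27.8
position: [0.6065, -0.072, 0.2251]
ee_rot: [0.002, -0.089, 0.996, 0.0]
contact_force: [4.5, 2.4, 0.1]
width: 0.0414
gripper_force: 26.2
```

```bash
python3 -m inch '[{"claw":-1,"travel":[-0.017,-0.003,-0.003],"turn":0},{"claw":-1,"travel":[-0.033,-0.006,-0.008],"turn":0},{"claw":-1,"travel":[-0.047,-0.008,-0.014],"turn":0},{"claw":-1,"travel":[-0.047,-0.008,-0.014],"turn":0}]'
python3 -m inch '[{"claw":-1,"travel":[-0.014,-0.0025,-0.006],"turn":0},{"claw":-1,"travel":[-0.03,-0.005,-0.014],"turn":0},{"claw":-1,"travel":[-0.044,-0.008,-0.022],"turn":0},{"claw":-1,"travel":[-0.044,-0.008,-0.022],"turn":0}]'
cat > capchk.py <<'E'
from chk import *
im,w=shot("wrist","w18"); p=np.array(get_state()["position"]); print(p,"rel S axial",(p-S)@Z,"N",(p-S)@N)
hsv=cv2.cvtColor(im,cv2.COLOR_RGB2HSV); m=cv2.inRange(hsv,(0,130,40),(4,255,255))|cv2.inRange(hsv,(172,130,40),(180,255,255))
cs,h=cv2.findContours(m,cv2.RETR_CCOMP,cv2.CHAIN_APPROX_NONE)
for k,hh in zip(cs,h[0]):
    if cv2.contourArea(k)>800: print("obs",hh[3],cv2.boundingRect(k))
for hgt in(.084,.088,.092,.098): print(hgt,[cv2.boundingRect(np.array([proj(w,S+Z*(hgt+z)+r*np.cos(t)*N+r*np.sin(t)*Y) for t in np.linspace(0,6.28,50) for r,z in c],np.float32)) for c in (((.021,.06),(.031,.012),(.031,0)),((.011,.06),))])
E
python3 capchk.py
```

```text
clock: 28.2
position: [0.5956, -0.0744, 0.2225]
ee_rot: [0.0, -0.089, 0.996, -0.0]
contact_force: [3.0, 1.0, 3.8]
width: 0.0416
gripper_force: 26.3
clock: 28.6
position: [0.5847, -0.0759, 0.2171]
ee_rot: [-0.002, -0.089, 0.996, 0.0]
contact_force: [-1.1, 0.2, 3.0]
width: 0.0413
gripper_force: 25.2
[ 0.58461399 -0.07596955  0.217088  ] rel S axial 0.1469695736167824 N -0.00038277256608314214
obs -1 (256, 256, 118, 131)
obs 0 (285, 282, 60, 61)
obs -1 (359, 141, 51, 52)
0.084 [(257, 274, 120, 124), (290, 308, 57, 59)]
0.088 [(256, 273, 123, 126), (289, 308, 59, 60)]
0.092 [(255, 272, 125, 129), (289, 307, 60, 62)]
0.098 [(253, 270, 129, 134), (288, 307, 62, 65)]
```

```bash
python3 -m inch '[{"claw":-1,"travel":[0.01,0.002,0.005],"turn":0},{"claw":-1,"travel":[0.02,0.0035,0.008],"turn":0},{"claw":-1,"travel":[0.02,0.0035,0.008],"turn":0}]'
python3 capchk.py
python3 -m inch '[{"claw":-1,"travel":[0.008,0.0014,-0.01],"turn":0},{"claw":-1,"travel":[0.0123,0.002,-0.0217],"turn":0},{"claw":-1,"travel":[0.0123,0.002,-0.0217],"turn":0}]'
python3 capchk.py
```

```text
clock: 28.95
position: [0.5871, -0.0754, 0.218]
ee_rot: [-0.005, -0.089, 0.996, 0.0]
contact_force: [-4.8, -0.3, 2.0]
width: 0.0415
gripper_force: 25.1
[ 0.58825743 -0.07525218  0.21798544] rel S axial 0.14589045772496984 N 0.0032812035684378
obs -1 (256, 256, 118, 130)
obs 0 (285, 282, 60, 61)
obs -1 (358, 140, 51, 51)
0.084 [(257, 270, 120, 123), (290, 302, 57, 58)]
0.088 [(256, 269, 122, 125), (289, 301, 59, 60)]
0.092 [(255, 267, 125, 129), (289, 300, 60, 62)]
0.098 [(253, 266, 129, 132), (287, 299, 63, 65)]
clock: 29.3
position: [0.5937, -0.0744, 0.2141]
ee_rot: [-0.0, -0.089, 0.996, 0.0]
contact_force: [0.8, 0.1, 0.0]
width: 0.0413
gripper_force: 25.7
[ 0.59357573 -0.07447203  0.21430175] rel S axial 0.1400137996457738 N 0.0060924940577618755
obs -1 (256, 256, 118, 131)
obs 0 (285, 282, 60, 61)
obs -1 (360, 129, 52, 53)
0.084 [(256, 260, 123, 126), (289, 291, 60, 60)]
0.088 [(255, 258, 126, 130), (289, 290, 61, 62)]
0.092 [(253, 257, 129, 132), (288, 289, 63, 64)]
0.098 [(251, 255, 134, 136), (287, 287, 65, 67)]
```

```bash
python3 -m inch '[{"claw":-1,"travel":[0.008,0.0014,-0.007],"turn":0},{"claw":-1,"travel":[0.013,0.002,-0.0154],"turn":0},{"claw":-1,"travel":[0.013,0.002,-0.0154],"turn":0}]'
python3 -m inch '[{"claw":-1,"travel":[0.005,0.001,-0.0087],"turn":0},{"claw":-1,"travel":[0.0074,0.0013,-0.013],"turn":0},{"claw":-1,"travel":[0.0074,0.0013,-0.013],"turn":0}]'
python3 capchk.py
```

```text
clock: 29.65
position: [0.5959, -0.0743, 0.2113]
ee_rot: [-0.0, -0.089, 0.996, 0.0]
contact_force: [-0.6, -0.6, -0.8]
width: 0.0412
gripper_force: 25.7
clock: 29.95
position: [0.5973, -0.074, 0.209]
ee_rot: [-0.0, -0.089, 0.996, 0.0]
contact_force: [0.2, 0.6, -1.8]
width: 0.0418
gripper_force: 25.7
[ 0.5973202  -0.07399105  0.20909631] rel S axial 0.13362020004550232 N 0.006755645014360746
obs -1 (256, 256, 118, 131)
obs 0 (285, 282, 60, 61)
obs -1 (361, 124, 53, 54)
0.084 [(254, 257, 128, 130), (289, 287, 62, 64)]
0.088 [(253, 255, 130, 134), (288, 286, 64, 65)]
0.092 [(252, 254, 133, 136), (287, 285, 66, 67)]
0.098 [(250, 251, 138, 142), (286, 284, 69, 70)]
```

```bash
python3 -m inch '[{"claw":-1,"travel":[0.004,0.0007,-0.0065],"turn":0},{"claw":-1,"travel":[0.0074,0.0013,-0.013],"turn":0},{"claw":-1,"travel":[0.0074,0.0013,-0.013],"turn":0}]'
python3 -m inch '[{"claw":-1,"travel":[0.004,0.0007,-0.0065],"turn":0},{"claw":-1,"travel":[0.0074,0.0013,-0.013],"turn":0},{"claw":-1,"travel":[0.0074,0.0013,-0.013],"turn":0}]'
python3 capchk.py
```

```text
clock: 30.3
position: [0.5988, -0.0738, 0.207]
ee_rot: [0.0, -0.089, 0.996, -0.0]
contact_force: [-0.5, -0.2, 1.4]
width: 0.0413
gripper_force: 25.9
clock: 30.6
position: [0.6006, -0.0735, 0.2066]
ee_rot: [0.001, -0.089, 0.996, -0.0]
contact_force: [-2.9, 0.6, 11.7]
width: 0.0414
gripper_force: 27.4
[ 0.60059448 -0.07346624  0.20659957] rel S axial 0.12980012158680465 N 0.008378724867430222
obs -1 (256, 255, 118, 129)
obs 0 (285, 285, 60, 62)
obs -1 (362, 119, 54, 55)
0.084 [(254, 252, 129, 132), (288, 282, 64, 65)]
0.088 [(252, 250, 133, 136), (288, 281, 65, 66)]
0.092 [(251, 249, 136, 138), (287, 280, 67, 68)]
0.098 [(248, 246, 141, 144), (285, 278, 71, 72)]
```

```bash
python3 -m inch '[{"claw":-1,"travel":[-0.003,0,-0.006],"turn":0},{"claw":-1,"travel":[-0.003,0,-0.01],"turn":0},{"claw":-1,"travel":[-0.003,0,-0.01],"turn":0}]'
python3 capchk.py
python3 - <<'E'
from chk import *
for n,box in(("side",(330,400,200,290)),("scene",(240,305,170,240))):
    im,w=shot(n,n+"19"); hsv=cv2.cvtColor(im,cv2.COLOR_RGB2HSV); m=cv2.inRange(hsv,(0,150,30),(4,255,255))|cv2.inRange(hsv,(170,150,30),(180,255,255)); k=np.zeros_like(m); k[box[2]:box[3],box[0]:box[1]]=1; m*=k
    ys,xs=np.where(m>0); print(n,xs.min(),ys.min(),xs.max()-xs.min()+1,ys.max()-ys.min()+1)
    for hgt in(.084,.088,.094): print(hgt,cv2.boundingRect(np.array([proj(w,S+Z*(hgt+z)+r*np.cos(t)*N+r*np.sin(t)*Y) for t in np.linspace(0,6.28,50) for r,z in ((.021,.06),(.031,.012),(.031,0))],np.float32)))
E
```

```text
clock: 30.95
position: [0.6005, -0.0735, 0.2065]
ee_rot: [0.002, -0.089, 0.996, -0.001]
contact_force: [-4.2, 1.1, 18.0]
width: 0.0418
gripper_force: 28.1
[ 0.60053561 -0.07343881  0.20650046] rel S axial 0.12974090123173612 N 0.008283082638094179
obs -1 (256, 255, 118, 129)
obs 0 (285, 286, 60, 61)
obs -1 (362, 118, 54, 55)
0.084 [(254, 252, 129, 132), (288, 282, 64, 65)]
0.088 [(252, 250, 133, 136), (287, 281, 66, 67)]
0.092 [(251, 249, 136, 139), (287, 280, 67, 69)]
0.098 [(248, 246, 141, 144), (285, 278, 71, 72)]
side 346 233 35 34
0.084 (342, 230, 37, 36)
0.088 (341, 229, 38, 36)
0.094 (340, 228, 38, 37)
scene 262 190 43 45
0.084 (260, 186, 27, 32)
0.088 (260, 185, 27, 32)
0.094 (261, 182, 26, 32)
```

```bash
python3 -m inch '[{"claw":1,"travel":[0,0,0],"turn":0},{"claw":1,"travel":[0,0,0],"turn":0},{"claw":1,"travel":[0,0,0],"turn":0},{"claw":1,"travel":[0,0,0.1],"turn":0},{"claw":1,"travel":[0,0,0.3],"turn":0}]'
python3 -m inch '[{"claw":1,"travel":[0,0,0.2],"turn":0},{"claw":1,"travel":[0,0,0.3],"turn":0},{"claw":1,"travel":[0,0,0.3],"turn":0},{"claw":1,"travel":[0,0,0.3],"turn":0}]'
python3 capchk.py
python3 - <<'E'
from chk import *
for n,box in(("side",(330,400,200,290)),("scene",(240,300,170,240))):
    im,w=shot(n,n+"20"); hsv=cv2.cvtColor(im,cv2.COLOR_RGB2HSV); m=cv2.inRange(hsv,(0,150,30),(3,255,255))|cv2.inRange(hsv,(170,150,30),(180,255,255)); k=np.zeros_like(m); k[box[2]:box[3],box[0]:box[1]]=1; m*=k
    cs,_=cv2.findContours(m,cv2.RETR_EXTERNAL,cv2.CHAIN_APPROX_NONE); print(n,cv2.boundingRect(max(cs,key=cv2.contourArea)))
    for hgt in(.084,.088,.094): print(hgt,cv2.boundingRect(np.array([proj(w,S+Z*(hgt+z)+r*np.cos(t)*N+r*np.sin(t)*Y) for t in np.linspace(0,6.28,50) for r,z in ((.021,.06),(.031,.012),(.031,0))],np.float32)))
E
```

```text
clock: 31.6
position: [0.5976, -0.0731, 0.2584]
ee_rot: [-0.004, -0.089, 0.996, 0.002]
contact_force: [0.8, -0.7, 0.8]
width: 0.0854
gripper_force: 0.0
clock: 32.0
position: [0.5995, -0.0735, 0.321]
ee_rot: [-0.001, -0.089, 0.996, 0.0]
contact_force: [-0.1, -0.0, -0.1]
width: 0.0854
gripper_force: 0.0
[ 0.59909168 -0.07335226  0.32011499] rel S axial 0.22883744868343617 N 0.06387188313253865
obs -1 (275, 201, 79, 84)
obs 0 (298, 213, 34, 33)
obs -1 (349, 123, 38, 39)
0.084 [(276, 198, 81, 88), (300, 212, 35, 34)]
0.088 [(276, 196, 81, 90), (300, 211, 35, 34)]
0.092 [(275, 194, 83, 91), (299, 209, 36, 34)]
0.098 [(275, 191, 84, 93), (299, 206, 37, 35)]
side (346, 233, 34, 34)
0.084 (342, 230, 37, 36)
0.088 (341, 229, 38, 36)
0.094 (340, 228, 38, 37)
scene (262, 190, 23, 28)
0.084 (260, 186, 27, 32)
0.088 (260, 185, 27, 32)
0.094 (261, 182, 26, 32)
```

```bash
python3 -c "from rig import ticket; print(ticket.sign_off())"
```

```text
the job is handed in; nothing more can be done
None
```

The job is handed in at about 32 s of the 72 s allowed: the spacer, brick slice and red cap are on the spindle in the order asked, and the final camera measurements put the cap at its home position, about 84 mm from the flange.

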